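# Load the dirty engine parts and push the wash box onto its bay

## Robot

A 6-joint arm with a two-finger parallel gripper is mounted at the origin on a cart in front of the work surface, level with it; the furniture and walls round the work are solid. World frame = base frame: x ahead of the robot, y to its left, z up, the work surface at z = 0. Lengths are in m, angles in degrees, forces in N, time in s.
With the tool pointing down it reaches from about 0.4 to 0.825 m from the base axis. Payload 7 kg.
Tool frame: the origin (TCP) lies on the centre line of the jaws, within the pads' length; the fingertips stand 19 mm ahead of it and the grasp point (between the pads) is the TCP; z points along the fingers, y is the line along which they close (so a half turn about z gives the same grasp; the last joint's range is limited). The gripper opens to 88 mm and grips with 3 to 60 N. Pads are 19 mm wide; open, the fingers measure 130 mm over their backs; the gripper's body (78 mm by 193 mm) begins 47 mm behind the grasp point.
Start: joints at [84.517, 20.546, 0.682, 0, -70.136, -16.507], TCP at [0.253, 0.626, 0.246] pointing down, gripper open.
Joint ranges: [-176.03, 176.03], [-82.01, 121.73], [-58.28, 71.71], [-173.87, 95.51], [-174.79, -0.11], [-173.66, 173.66]. Speed limits (degrees/s): [136.94, 136.94, 172.46, 180, 180, 180].

## Interface

Orientations are given as [roll, pitch, yaw] about the fixed x, y, z axes, in that order (R = Rz(yaw) Ry(pitch) Rx(roll)).
In Python, from plant import get_state, capture, close_job gives the robot as it stands.
- The arm moves only by the tool apply_moves, never from a script. Its argument "targets" is a list of rows, each a list of 7 numbers: the opening, from 0 (shut) to 1 (fully open), then the shift along the tool's x, y, z normalised to -1 to 1, where 1 is 1000 mm, then the turn, a rotation vector about the tool's x, y, z normalised to -1 to 1, where 1 is 90 degrees. In form: [[claw, tx, ty, tz, ax, ay, az], ...]. A call has 1 to 20 rows; each row shifts and turns the commanded pose from where the row before left it, along the tool's axes as they then stand; what a row does not reach is not made up. A row lasts 1/12 s, in which the tool goes at most 41.7 mm and 7.16 degrees, less where a joint would pass 70% of its speed; a pose out of reach is approached as far as the arm can. A call with a number of a shift or a turn outside -1 to 1 is refused whole. A call with a gripper value outside its range is refused whole. The fingers move at their own pace and stop on an object; "newtons" is the grip in N (left out, the last holds). Time passes only in rows, so rows that do not move let the fingers close. It gives the time, the measured TCP pose, the force, the opening and the grip force at its end, in the units of the state.
- get_state(): the state, without advancing time (a new reading comes with each control period).
- capture(name): name is "scene" or "top"; returns a dict with "frame" (420x560x3 uint8, red, green, blue), "range_z" (420x560 float32, m along the optical axis (not along the pixel's ray), 0 where there is no reading), "camera_matrix" (3x3 intrinsics, pixels), "k1" (the pictures are not rectified: a ray, as slopes to the right and down, at radius r is drawn at 1 + k1 r^2 times it, then the intrinsics apply), "T" (4x4, takes a point from camera to world coordinates). Camera axes: x right, y down, z forward; pixel columns grow to the right and rows downward; lengths in m; the calibration is good to about 2 mm. A picture is of the moment at which its call begins.
- close_job(): hands the job in; it is judged then, once.
The state is a dict: "time_s": time; "joints": joint angles; "qd": joint speeds; "joint_torque": joint torques, N m; "tcp_pos": TCP position; "eef_rot": TCP orientation; "contact_force": force on the tool from outside, world axes, zero at the start; "moment": the same for the moment, N m; "gripper_width": finger opening in m; "gripper_force": force on a finger pad.
Only numpy, scipy, OpenCV 4.12 (cv2) and the standard library are available. Lean on these libraries where they do the work, as an engineer would, in place of code of your own. Each camera call takes 0.05 s, during which the arm holds its last target. There are 200 camera calls.

## Task

Get the dirty engine parts (every valve and brown bearing cap lying loose round the front of the bench) ready for washing. Tip the steel lid of the blue wash box up by its red front tab, a good 15 degrees, so that it swings on its far edge like a hinged cover, then lift it off and lay it flat on the bench, right way up, well away from the box; next put all the dirty parts into the box; only when they are all in, push the box along the bench, without lifting it, until it stands wholly inside the yellow tape rectangle. Leave the tins, tools and spark plugs where they are, and the spare valves and caps that stand at the back.

Things in the scene. Friction and masses are not known exactly. Their poses are not given: they have to be found in the camera images.
- wash_box: blue open-topped wash box, 120 (x) x 160 (y) x 60 (z) mm outside, walls and floor 4 mm, about 0.75 kg empty, loose on the bench; slides under a push of roughly 5 to 10 N. Origin at the centre of its underside, z up, its -x side towards the robot.
- box_lid: loose steel lid, no hinge or catch, plate 128 (x) x 168 (y) x 4 mm, 0.16 kg. Origin at its centre at the underside of its 6 mm locating ribs, which hang inside the box walls with 3 mm play; plate z = 6 to 10 mm. Seated, its origin is 54 mm above the box's underside; on the bench it stands on its ribs, origin at z = 0. A clear patch for it: 140 x 180 mm about x = 0.615, y = -0.365 m.
- lid_tab (a point): middle of the red upright grip tab at the lid's front (-x) edge, 26 mm above the lid's origin and 60 mm in front of it; the tab is 8 mm thick (lid x), 50 mm long (lid y) and rises from 10 to 39 mm above the lid's origin. Axes as the lid's. Pinch it across lid x.
- lid_rear (a point): point on the underside of the lid plate 60 mm behind the lid's origin, which lies on the box's rear rim while the lid is seated and is the edge to tip about.
- box_rear_rim (a point): top of the middle of the wash box's rear (+x) wall, 60 mm above the box's underside.
- wash_bay: rectangle of flat yellow tape (no height), 12 mm wide, 156 (x) x 196 (y) mm clear inside: 18 mm play round the box. Fixed; origin at its centre, axes along its sides. The grey drawer cabinet beside it is fixed and solid, 222 mm tall, over x = 0.47 to 0.83, y = -0.185 to +0.14 m (open drawer and handles included); the bench's front edge is at about x = 0.33 m.
- valve_a: dirty grey engine valve lying on its side: stem 8 mm thick along y, head 33 mm across at the +y end, 103 mm long in all. Origin under its middle on the bench, z up as placed. The stem spans y = -51 to +20 mm and lies 4 mm (tail, y = -51) to 12 mm (y = +20) above the bench; pinch the stem across x, best near y = +8 mm but anywhere from -35 to +10 mm will hold; the head is the heavy end. 0.055 kg. One of the dirty parts; absent in some starts.
- valve_b: dirty grey engine valve lying on its side: stem 8 mm thick along y, head 33 mm across at the +y end, 103 mm long in all. Origin under its middle on the bench, z up as placed. The stem spans y = -51 to +20 mm and lies 4 mm (tail, y = -51) to 12 mm (y = +20) above the bench; pinch the stem across x, best near y = +8 mm but anywhere from -35 to +10 mm will hold; the head is the heavy end. 0.055 kg. One of the dirty parts; absent in some starts.
- cap_a: dirty brown camshaft bearing cap, a small bridge-shaped block 17 (x) x 60 (y) x 20 (z) mm with an arch cut in its underside; pinch it across x (17 mm) at its middle. Origin under its middle on the bench. 0.055 kg. One of the dirty parts; absent in some starts.
- cap_b: dirty brown camshaft bearing cap, a small bridge-shaped block 17 (x) x 60 (y) x 20 (z) mm with an arch cut in its underside; pinch it across x (17 mm) at its middle. Origin under its middle on the bench. 0.055 kg. One of the dirty parts; absent in some starts.
- cap_c: dirty brown camshaft bearing cap, a small bridge-shaped block 17 (x) x 60 (y) x 20 (z) mm with an arch cut in its underside; pinch it across x (17 mm) at its middle. Origin under its middle on the bench. 0.055 kg. One of the dirty parts; absent in some starts.
- green_tin: low tin with green label, 70 mm across, 42 mm tall; bystander. Origin under its centre.
- blue_tin: tin with blue label, 64 mm across, 60 mm tall; bystander. Origin under its centre.
- spark_plug: white and steel spark plug lying flat on the right, 24 x 70 x 20 mm; bystander. Origin under its middle, long axis y.

How it is judged (in metres and radians):
On the way, in this order (a step that is already met when the one before it is completed fails the run):
1. the lid is tipped up at its front by over 9 degrees while its far edge is still within 30 mm of the box's rear rim (angle between box_lid's own z axis and vertical above 0.16 rad and height (world z) of lid_tab above 0.09 m and distance between lid_rear and box_rear_rim below 0.03 m), for 0.1 s.
2. the lid lies flat on the bench, right way up, its middle at least 145 mm from the box's (angle between box_lid's own z axis and vertical below 0.09 rad and height (world z) of box_lid below 0.012 m and linear speed of box_lid below 0.03 m/s and horizontal distance between box_lid and wash_box above 0.145 m), for 0.2 s.
3. every dirty part present is in the box while the box is still off its bay (over 30 mm from its centre) (x of valve_a in the frame of wash_box between -0.058 and 0.058 m and y of valve_a in the frame of wash_box between -0.078 and 0.078 m and z of valve_a in the frame of wash_box between -0.005 and 0.058 m and x of valve_b in the frame of wash_box between -0.058 and 0.058 m and y of valve_b in the frame of wash_box between -0.078 and 0.078 m and z of valve_b in the frame of wash_box between -0.005 and 0.058 m and x of cap_a in the frame of wash_box between -0.058 and 0.058 m and y of cap_a in the frame of wash_box between -0.078 and 0.078 m and z of cap_a in the frame of wash_box between -0.005 and 0.058 m and x of cap_b in the frame of wash_box between -0.058 and 0.058 m and y of cap_b in the frame of wash_box between -0.078 and 0.078 m and z of cap_b in the frame of wash_box between -0.005 and 0.058 m and x of cap_c in the frame of wash_box between -0.058 and 0.058 m and y of cap_c in the frame of wash_box between -0.078 and 0.078 m and z of cap_c in the frame of wash_box between -0.005 and 0.058 m and horizontal distance between wash_box and wash_bay above 0.03 m), for 0.2 s.
At the end, for the whole second after the job is handed in: The box stands flat and at rest inside the yellow tape (within 18 mm of the bay's centre along each of the bay's axes, turned by less than 14 degrees), every dirty part present is inside it, and the lid lies flat and right way up on the bench, its middle at least 145 mm from the box's middle (all of step 2 and x of wash_box in the frame of wash_bay between -0.018 and 0.018 m and y of wash_box in the frame of wash_bay between -0.018 and 0.018 m and angle between the x axis of wash_box and the x axis of wash_bay, either way round below 0.25 rad and angle between wash_box's own z axis and vertical below 0.05 rad and height (world z) of wash_box below 0.008 m and linear speed of wash_box below 0.02 m/s and x of valve_a in the frame of wash_box between -0.058 and 0.058 m and y of valve_a in the frame of wash_box between -0.078 and 0.078 m and z of valve_a in the frame of wash_box between -0.005 and 0.058 m and x of valve_b in the frame of wash_box between -0.058 and 0.058 m and y of valve_b in the frame of wash_box between -0.078 and 0.078 m and z of valve_b in the frame of wash_box between -0.005 and 0.058 m and x of cap_a in the frame of wash_box between -0.058 and 0.058 m and y of cap_a in the frame of wash_box between -0.078 and 0.078 m and z of cap_a in the frame of wash_box between -0.005 and 0.058 m and x of cap_b in the frame of wash_box between -0.058 and 0.058 m and y of cap_b in the frame of wash_box between -0.078 and 0.078 m and z of cap_b in the frame of wash_box between -0.005 and 0.058 m and x of cap_c in the frame of wash_box between -0.058 and 0.058 m and y of cap_c in the frame of wash_box between -0.078 and 0.078 m and z of cap_c in the frame of wash_box between -0.005 and 0.058 m); the robot touches nothing.
It fails at once if the box is lifted off the bench by over 20 mm or tipped over 14 degrees (height (world z) of wash_box above 0.02 m or angle between wash_box's own z axis and vertical above 0.25 rad).
It fails at once if the green tin, the blue tin or the spark plug in front is moved by over 40 mm (distance of any of green_tin, blue_tin, spark_plug from where it was at the start of the episode above 0.04 m).
Of valve_a, valve_b, cap_a, cap_b, cap_c only 3 to 5 are there at a start; the rules pass over those that are not, and their reading is None.
At some moment in a run one of valve_a, valve_b, cap_a, cap_b, cap_c may be knocked a few centimetres aside while the robot is not near it.
Once in a run the grip may slacken for a moment while it holds something.
It also fails if it takes over 210 s, if anything falls off the work surface, if the arm or the gripper's body presses on something with over 40 N, if the wrist force passes 120 N, or if a joint passes its speed limit or range.

## Working session

There is one attempt and no reset: what is moved stays moved. The work goes in short steps, Python scripts to look and compute and a tool call to move; the robot and the scene stay as the last step left them, time stands still between calls to the robot, and variables do not carry over. Pictures are saved under pics/ and viewed, at most 14 in all, crops included, and the job is handed in when it is done.

Besides the shell and the picture viewer there is one more tool, called after ">>>" as name(argument=value, ...) on one line, values as JSON. apply_moves: Moves the arm, as the interface text tells. Scaled input: -1 to 1 covers 1000 mm each way for a shift and 90 degrees each way for a turn. Its arguments: {"type":"object","properties":{"targets":{"type":"array","items":{"type":"array","items":{"type":"number"}}},"newtons":{"type":"number"}},"required":["targets"]}

```bash
ls; mkdir -p pics; cat > h.py <<'E'
import numpy as np,cv2,sys
from plant import get_state,capture,close_job
def pts(c):
    K=c["camera_matrix"];Z=c["range_z"];h,w=Z.shape
    v,u=np.mgrid[0:h,0:w]
    x=(u-K[0,2])/K[0,0];y=(v-K[1,2])/K[1,1]
    xd,yd=x,y
    for _ in range(8):
        f=1+c["k1"]*(x*x+y*y);x=xd/f;y=yd/f
    P=np.stack([x*Z,y*Z,Z,np.ones_like(Z)],-1)@np.array(c["T"]).T
    return P[...,:3]
E
python3 - <<'E'
from h import *
for n in("scene","top"):
    c=capture(n);cv2.imwrite(f"pics/{n}0.png",cv2.cvtColor(c["frame"],cv2.COLOR_RGB2BGR))
    np.savez(f"{n}0.npz",**c)
    print(n,c["camera_matrix"],c["k1"],np.array(c["T"]).round(3))
print(get_state())
E
```

```text
pics
scene [[523.13746956   0.         286.65981122]
 [  0.         523.13746956 210.22847303]
 [  0.           0.           1.        ]] -0.18482886499750908 [[ 0.524 -0.562  0.64  -0.37 ]
 [-0.852 -0.328  0.409 -0.55 ]
 [-0.02  -0.759 -0.651  0.984]
 [ 0.     0.     0.     1.   ]]
top [[510.67717004   0.         283.2879043 ]
 [  0.         510.67717004 212.80058374]
 [  0.           0.           1.        ]] 0.03510323146713802 [[-0.279 -0.843  0.459 -0.141]
 [-0.96   0.247 -0.129  0.18 ]
 [-0.005 -0.477 -0.879  1.327]
 [ 0.     0.     0.     1.   ]]
{'time_s': 0.1, 'joints': array([ 8.45158547e+01,  2.05863346e+01,  6.39334611e-01, -2.05066664e-02,
       -7.01361128e+01, -1.65061701e+01]), 'qd': array([ 0.00548227, -0.06347194,  0.17371131, -0.04067029,  0.02602886,
        0.00323246]), 'joint_torque': array([-1.49610947e-03, -5.84163666e+01,  2.93752867e+01,  7.01557696e+00,
        1.02019671e-02, -4.32470904e-05]), 'tcp_pos': array([0.25261446, 0.62549803, 0.24472126]), 'eef_rot': array([ 1.79914835e+02, -5.13214948e-03, -2.19972934e+01]), 'contact_force': array([ 0.02785081,  0.10238958, -0.00261442]), 'moment': array([ 0.02207304, -0.01959383,  0.10327823]), 'gripper_force': 0.0, 'gripper_width': 0.08771281748298367}
```

View pics/scene0.png

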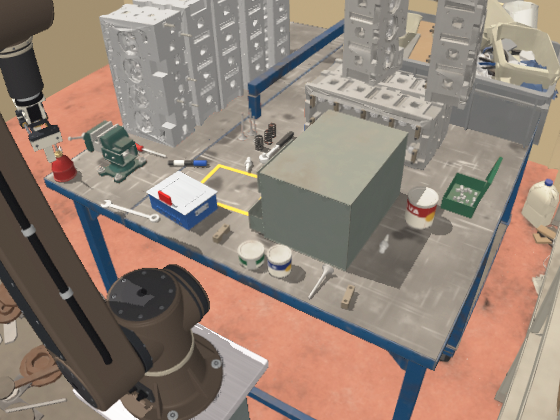

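View pics/top0.png

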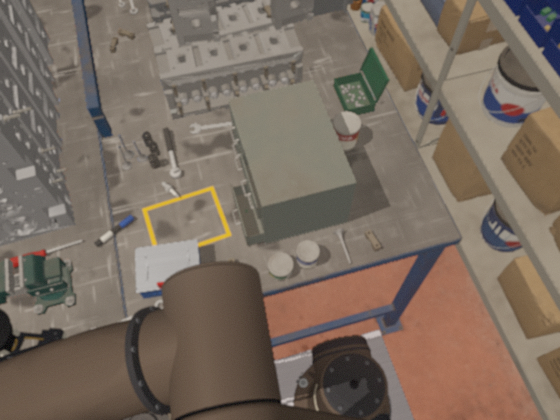

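The scene view shows the lidded box at (183,200), a cap at (221,232), tins at (250,253) and (279,262), a valve at (319,281), a cap at (347,295) and the spark plug at (384,243). The top view is partly hidden by the arm. Next I measure these.

```bash
python3 - <<'E'
from h import *
d=np.load("scene0.npz");P=pts(d);f=d["frame"]
crop=f[150:320,130:410];cv2.imwrite("pics/crop0.png",cv2.cvtColor(cv2.resize(crop,(800,486),interpolation=cv2.INTER_CUBIC),cv2.COLOR_RGB2BGR))
t=np.load("top0.npz");Q=pts(t)
for nm,p,u,v in [("cap1",P,221,232),("valve",P,319,281),("cap2",P,347,295),("plug",P,384,243),("lid",P,185,192),("tab",P,165,198),("T valve",Q,344,245),("T cap2",Q,374,241),("T lid",Q,168,262)]:
    print(nm,p[v,u].round(3))
def ext(name,c,p,lo,hi,zr,reg=None):
    hsv=cv2.cvtColor(c["frame"],cv2.COLOR_RGB2HSV)
    m=cv2.inRange(hsv,lo,hi)>0
    m&=(p[...,2]>zr[0])&(p[...,2]<zr[1])&(p[...,0]>.3)&(p[...,0]<.9)&(p[...,1]<.6)&(p[...,1]>-.5)
    n,l,s,_=cv2.connectedComponentsWithStats(m.astype(np.uint8))
    for i in range(1,n):
        if s[i,4]>25:
            q=p[l==i];print(name,s[i],"min",q.min(0).round(3),"max",q.max(0).round(3),"med",np.median(q,0).round(3))
for nm,c,p in(("S",d,P),("T",t,Q)):
    ext(nm+" yellow",c,p,(20,140,120),(35,255,255),(-.02,.02))
    ext(nm+" blue",c,p,(100,120,60),(125,255,255),(-.01,.09))
    ext(nm+" red",c,p,(0,150,100),(8,255,255),(.04,.13))
# above-bench blobs
for nm,c,p in(("S",d,P),("T",t,Q)):
    m=(p[...,2]>.006)&(p[...,2]<.12)&(p[...,0]>.34)&(p[...,0]<.75)&(p[...,1]<.5)&(p[...,1]>-.5)
    n,l,s,_=cv2.connectedComponentsWithStats(m.astype(np.uint8))
    for i in range(1,n):
        if s[i,4]>25:
            q=p[l==i];print(nm,"blob",s[i],"min",q.min(0).round(3),"max",q.max(0).round(3),"med",np.median(q,0).round(3))
E
```

```text
cap1 [0.409 0.16  0.023]
valve [ 0.398 -0.149  0.012]
cap2 [ 0.385 -0.232  0.021]
plug [ 0.594 -0.236  0.021]
lid [0.459 0.324 0.062]
tab [0.394 0.338 0.08 ]
T valve [ 0.399 -0.149  0.009]
T cap2 [ 0.385 -0.233  0.015]
T lid [0.46  0.332 0.068]
S yellow [201 164  56  19 168] min [ 0.58   0.233 -0.005] max [0.7   0.384 0.006] med [ 0.68   0.36  -0.001]
S yellow [217 203  31  12  92] min [ 0.514  0.16  -0.006] max [0.535 0.263 0.003] med [ 0.525  0.209 -0.001]
S blue [193 160  14   6  66] min [0.631 0.409 0.001] max [0.661 0.452 0.02 ] med [0.645 0.429 0.012]
S blue [149 195  68  35 744] min [ 0.381  0.246 -0.003] max [0.503 0.42  0.059] med [0.402 0.266 0.027]
S blue [ 94 204  27  15  40] min [ 0.325  0.475 -0.01 ] max [ 0.332  0.595 -0.   ] med [ 0.329  0.531 -0.007]
S blue [277 261  14   9  43] min [ 0.361 -0.069  0.031] max [ 0.395 -0.048  0.048] med [ 0.371 -0.06   0.04 ]
S blue [277 292  22  10  33] min [ 0.327 -0.129 -0.01 ] max [ 0.332 -0.069 -0.001] med [ 0.33  -0.101 -0.007]
S blue [300 302  44  21  70] min [ 0.327 -0.253 -0.01 ] max [ 0.332 -0.134 -0.002] med [ 0.329 -0.198 
[... 2055 characters left out ...]
-0.186  0.006] max [0.683 0.131 0.12 ] med [0.471 0.015 0.048]
T blob [104 215  30  26 216] min [0.604 0.413 0.006] max [0.664 0.5   0.025] med [0.636 0.456 0.016]
T blob [333 228  19  35 127] min [ 0.345 -0.161  0.006] max [ 0.445 -0.13   0.035] med [ 0.419 -0.147  0.015]
T blob [365 229  16  22 155] min [ 0.36  -0.244  0.006] max [ 0.423 -0.218  0.026] med [ 0.388 -0.23   0.019]
T blob [ 135  239   66   60 2424] min [0.391 0.244 0.006] max [0.542 0.427 0.098] med [0.463 0.357 0.064]
T blob [296 240  24  29 539] min [ 0.359 -0.069  0.006] max [ 0.423 -0.005  0.071] med [ 0.384 -0.034  0.058]
T blob [267 252  27  29 570] min [0.346 0.009 0.007] max [0.416 0.078 0.05 ] med [0.377 0.045 0.041]
```

View pics/crop0.png

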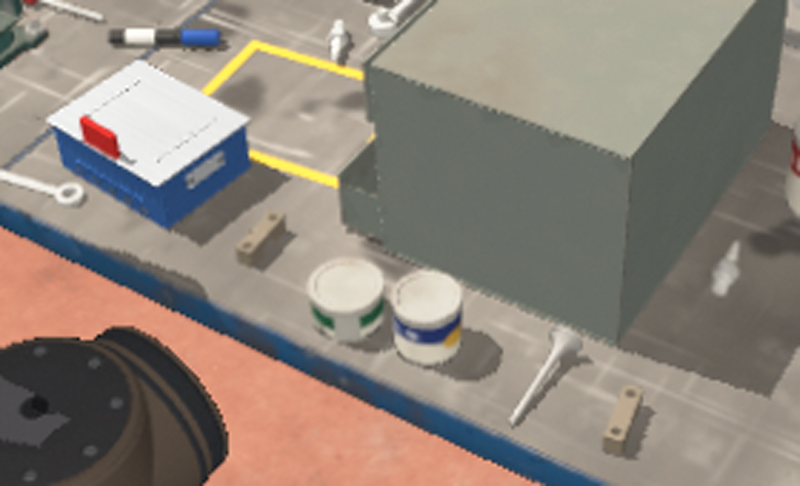

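```bash
cat >> h.py <<'E'
def rect(q):
    r=cv2.minAreaRect((q[:,:2]*1000).astype(np.float32));return np.round(r[0],1),np.round(r[1],1),round(r[2],1)
E
python3 - <<'E'
from h import *
d=np.load("scene0.npz");P=pts(d);t=np.load("top0.npz");Q=pts(t)
def inb(p,x0,x1,y0,y1,z0,z1):
    return (p[...,0]>x0)&(p[...,0]<x1)&(p[...,1]>y0)&(p[...,1]<y1)&(p[...,2]>z0)&(p[...,2]<z1)
for nm,c,p in(("S",d,P),("T",t,Q)):
    hsv=cv2.cvtColor(c["frame"],cv2.COLOR_RGB2HSV)
    y=(cv2.inRange(hsv,(20,140,100),(35,255,255))>0)&inb(p,.45,.75,.1,.45,-.02,.02)
    print(nm,"bay",rect(p[y]))
    b=inb(p,.34,.57,.22,.46,.056,.072)
    q=p[b];print(nm,"lid",rect(q),np.median(q[:,2]))
    r=(cv2.inRange(hsv,(0,150,80),(8,255,255))>0)&inb(p,.34,.5,.25,.45,.066,.12)
    if r.sum()>5:print(nm,"tab",rect(p[r]),p[r].mean(0),p[r,2].max())
    for k,bb in dict(cap1=(.37,.46,.14,.19),cap2=(.34,.44,-.26,-.2)).items():
        q=p[inb(p,*bb,.012,.03)]
        if len(q)>5:print(nm,k,rect(q),len(q),np.median(q[:,2]))
    q=p[inb(p,.33,.46,-.185,-.11,.004,.04)]
    print(nm,"valve",rect(q),np.median(q[:,2]))
    for x0 in np.arange(.34,.46,.01):
        s=q[(q[:,0]>x0)&(q[:,0]<x0+.01)]
        if len(s):print("   ",round(x0+.005,3),s[:,1].mean().round(4),s[:,1].min().round(3),s[:,1].max().round(3),s[:,2].max().round(3))
E
```

```text
S bay (array([604.1, 273.7]), array([189.6, 210.1]), 6.1)
S lid (array([455. , 334.9]), array([175.8, 133.8]), 83.0) 0.06300517022982588
S tab (array([392.9, 341.5]), array([53.7, 11.9]), 81.9) [0.39244492 0.33866263 0.08244833] 0.09615779915730127
S cap1 (array([413.7, 168.3]), array([63.5, 21.6]), 4.8) 124 0.017649659068167678
S cap2 (array([ 391.7, -232. ]), array([64.2, 18.1]), 11.2) 157 0.019091108896864717
S valve (array([ 389.5, -149.5]), array([ 57.1, 110.5]), 76.7) 0.014088970631128683
    0.345 -0.1498 -0.153 -0.147 0.007
    0.355 -0.1496 -0.152 -0.147 0.012
    0.365 -0.1499 -0.169 -0.121 0.011
    0.375 -0.1455 -0.154 -0.117 0.012
    0.385 -0.146 -0.152 -0.127 0.016
    0.395 -0.1502 -0.181 -0.122 0.017
    0.405 -0.1503 -0.166 -0.139 0.018
    0.415 -0.1467 -0.157 -0.135 0.018
    0.425 -0.1515 -0.171 -0.146 0.02
    0.435 -0.1493 -0.172 -0.134 0.033
    0.445 -0.1555 -0.165 -0.133 0.03
T bay (array([603.8, 267.8]), array([183.8, 220.4]), 4.6)
T lid (array([455.1, 336.4]), array([170.9, 134. ]), 82.8) 0.06422937864736578
T tab (array([394.7, 360.4]), array([7.7, 4.3]), 76.3) [0.39530896 0.36079925 0.08881547] 0.09588314874643622
T cap1 (array([443.1, 168.4]), array([16.2, 10.5]), 80.6) 17 0.019412312595365577
T cap2 (array([ 391.4, -230.4]), array([60.4, 18.5]), 9.4) 129 0.01942432117467696
T valve (array([ 394.4, -147.5]), array([ 73.3, 129.3]), 88.8) 0.009446592483677296
    0.345 -0.146 -0.181 -0.114 0.009
    0.355 -0.1527 -0.179 -0.136 0.013
    0.365 -0.1414 -0.151 -0.118 0.011
    0.375 -0.1453 -0.184 -0.11 0.016
    0.385 -0.1427 -0.179 -0.119 0.017
    0.395 -0.1478 -0.183 -0.121 0.015
    0.405 -0.1466 -0.168 -0.123 0.02
    0.415 -0.1483 -0.181 -0.124 0.022
    0.425 -0.148 -0.177 -0.113 0.025
    0.435 -0.1435 -0.16 -0.114 0.032
    0.445 -0.1458 -0.167 -0.115 0.035
    0.455 -0.1434 -0.172 -0.112 0.008
```

```bash
cat >> h.py <<'E'
from scipy.spatial.transform import Rotation as Ro, Slerp
def rot(yaw,tilt=0): return Ro.from_euler('z',yaw,degrees=True)*Ro.from_euler('x',180,degrees=True)*Ro.from_euler('x',tilt,degrees=True)
def plan(wps,claw,vmax=.036,amax=7.0,start=None):
    """wps: (x,y,z,yaw[,tilt about tool x]); prints rows from the present pose"""
    if start is None:
        s=get_state();p=np.array(s["tcp_pos"]);R=Ro.from_euler('xyz',s["eef_rot"],degrees=True)
    else: p=np.array(start[:3],float);R=rot(*start[3:])
    tot=0
    for w in wps:
        q=np.array(w[:3],float);S=rot(*w[3:])
        n=max(1,int(np.ceil(max(np.linalg.norm(q-p)/vmax,np.degrees((R.inv()*S).magnitude())/amax))))
        sl=Slerp([0,1],Ro.concatenate([R,S]));cp,cR=p,R
        rows=[]
        for k in range(1,n+1):
            np_=p+(q-p)*k/n;nR=sl(k/n)
            d=cR.inv().apply(np_-cp);a=(cR.inv()*nR).as_rotvec()/(np.pi/2)
            d=d.round(4);a=a.round(4);a[abs(a)<.0004]=0
            cp=cp+cR.apply(d);cR=cR*Ro.from_rotvec(a*np.pi/2)
            rows.append("["+",".join(f"{v:g}" for v in [claw,*(d+0.),*(a+0.)])+"]")
        print("->",w,n);print(",".join(rows));tot+=n
        p,R=cp,cR
    print("rows",tot)
E
python3 -c "
from h import *
plan([(.395,.343,.17,-97)],1)
plan([(.395,.343,.087,-97)],1,start=(.395,.343,.17,-97))"
```

```text
-> (0.395, 0.343, 0.17, -97) 11
[1,0.0216,0.019,0.0068,0,0,0.0758],[1,0.0237,0.0162,0.0068,0,0,0.0757],[1,0.0255,0.0133,0.0069,0,0,0.0758],[1,0.0269,0.0102,0.0068,0,0,0.0757],[1,0.0279,0.007,0.0068,0,-0.0004,0.0758],[1,0.0285,0.0035,0.0068,0,0,0.0758],[1,0.0288,0.0002,0.0068,0.0004,0,0.0757],[1,0.0286,-0.0032,0.0068,0,0,0.0758],[1,0.0279,-0.0067,0.0068,0,0,0.0757],[1,0.027,-0.0099,0.0068,0,-0.0004,0.0758],[1,0.0257,-0.013,0.0068,0,0,0.0758]
rows 11
-> (0.395, 0.343, 0.087, -97) 3
[1,0,0,0.0277,0,0,0],[1,0,0,0.0276,0,0,0],[1,0,0,0.0277,0,0,0]
rows 3
```

>>> apply_moves(targets=[[1, 0.022, 0.019, 0.007, 0, 0, 0.076], [1, 0.024, 0.016, 0.007, 0, 0, 0.076], [1, 0.026, 0.013, 0.007, 0, 0, 0.076], [1, 0.027, 0.01, 0.007, 0, 0, 0.076], [1, 0.028, 0.007, 0.007, 0, 0, 0.076], [1, 0.028, 0.004, 0.007, 0, 0, 0.076], [1, 0.029, 0, 0.007, 0, 0, 0.076], [1, 0.029, -0.003, 0.007, 0, 0, 0.076], [1, 0.028, -0.007, 0.007, 0, 0, 0.076], [1, 0.027, -0.01, 0.007, 0, 0, 0.076], [1, 0.026, -0.013, 0.007, 0, 0, 0.074], [1, 0, 0, 0, 0, 0, 0], [1, 0, 0, 0, 0, 0, 0]], newtons=45)

```text
time_s: 1.18
tcp_pos: [0.3965, 0.3407, 0.1681]
eef_rot: [180.0, -0.1, -97.2]
contact_force: [-0.1, 0.6, 0.6]
gripper_width: 0.088
gripper_force: 0.0
```

```bash
python3 -c "
from h import *
s=get_state();print(s['joints'].round(1))
plan([(.395,.343,.087,-97)],1,vmax=.025)
for n in('scene','top'):
    c=capture(n);p=pts(c);hsv=cv2.cvtColor(c['frame'],cv2.COLOR_RGB2HSV)
    r=(cv2.inRange(hsv,(0,150,80),(8,255,255))>0)&(abs(p[...,0]-.395)<.05)&(abs(p[...,1]-.343)<.06)&(p[...,2]>.066)&(p[...,2]<.12)
    if r.sum()>5: print(n,r.sum(),rect(p[r]),p[r].mean(0).round(4))
    m=(p[...,2]>.006)&(p[...,2]<.06)&(p[...,0]>.34)&(p[...,0]<.47)&(p[...,1]<.23)&(p[...,1]>-.5)
    k,l,st,_=cv2.connectedComponentsWithStats(m.astype(np.uint8))
    for i in range(1,k):
        if st[i,4]>25:print(n,st[i],rect(p[l==i]))
"
```

```text
[ 62.2  10.1 -24.6  -0.  -55.4 -69.4]
-> (0.395, 0.343, 0.087, -97) 4
[1,-0.0005,0.0004,0.0203,0,0,-0.0005],[1,-0.0006,0.0005,0.0203,0,0,-0.0004],[1,-0.0005,0.0004,0.0202,0,-0.0005,-0.0005],[1,-0.0005,0.0005,0.0203,0,0,-0.0005]
rows 4
scene 97 (array([394., 340.]), array([48.6, 12.7]), 80.3) [0.392  0.3379 0.0828]
scene [ 263  222   84   73 1674] (array([409.9, -62.1]), array([250.3, 120.2]), 90.0)
scene [212 224  18  19 153] (array([413.5, 167.1]), array([61.7, 21.7]), 2.2)
scene [237 240  28  29 633] (array([380.9,  43.4]), array([72.8, 68.1]), 50.8)
scene [341 284  14  24 181] (array([ 390.3, -232.2]), array([64.7, 17.7]), 10.1)
top [370 233  11  18 101] (array([ 383.9, -231.9]), array([46.5, 19.9]), 11.1)
```

>>> apply_moves(targets=[[1, -0.001, 0.001, 0.02, 0, 0, 0], [1, 0, 0, 0.02, 0, 0, 0], [1, -0.001, 0.001, 0.02, 0, 0, 0], [1, 0, 0, 0.02, 0, 0, 0], [1, 0, 0, 0, 0, 0, 0], [0, 0, 0, 0, 0, 0, 0], [0, 0, 0, 0, 0, 0, 0], [0, 0, 0, 0, 0, 0, 0], [0, 0, 0, 0, 0, 0, 0], [0, 0, 0, 0, 0, 0, 0], [0, 0, 0, 0, 0, 0, 0], [0, 0, 0, 0, 0, 0, 0], [0, 0, 0, 0, 0, 0, 0]])

```text
time_s: 2.37
tcp_pos: [0.3946, 0.3446, 0.0888]
eef_rot: [-180.0, 0.0, -97.1]
contact_force: [0.6, 0.2, 0.3]
gripper_width: 0.0397
gripper_force: 0.0
```

```bash
python3 -c "
from h import *
s=get_state();t=s['tcp_pos'];print(t,s['eef_rot'],s['contact_force'])
y=s['eef_rot'][2];a=np.radians(-7)
piv=np.array([t[0]+.120*np.cos(a),t[1]+.120*np.sin(a),.060])
w=[]
for th in (6,12,18):
    A=np.radians(th);u,z=-.120,t[2]-.060
    u2=u*np.cos(A)+z*np.sin(A);z2=-u*np.sin(A)+z*np.cos(A)
    w.append((piv[0]+u2*np.cos(a),piv[1]+u2*np.sin(a),.060+z2,y,-th))
print(w);plan(w,0,vmax=.008,amax=3.1)
"
```

```text
[0.39455369 0.34457645 0.08879321] [-1.79991791e+02  2.27546910e-02 -9.70533678e+01] [0.6200188  0.17133167 0.2685144 ]
[(np.float64(0.3981934396294079), np.float64(0.3441295458593314), np.float64(0.10117889704471932), np.float64(-97.05336783737681), -6), (np.float64(0.40309825603324295), np.float64(0.3435273101308772), np.float64(0.11311341578630078), np.float64(-97.05336783737681), -12), (np.float64(0.4092144015907654), np.float64(0.34277634188417855), np.float64(0.12446601282983072), np.float64(-97.05336783737681), -18)]
-> (np.float64(0.3981934396294079), np.float64(0.3441295458593314), np.float64(0.10117889704471932), np.float64(-97.05336783737681), -6) 2
[0,0,-0.0018,-0.0062,-0.0334,0,0],[0,0,-0.0015,-0.0063,-0.0334,0,0]
-> (np.float64(0.40309825603324295), np.float64(0.3435273101308772), np.float64(0.11311341578630078), np.float64(-97.05336783737681), -12) 2
[0,0,-0.0019,-0.0062,-0.0333,0,0],[0,0,-0.0015,-0.0062,-0.0333,0,0]
-> (np.float64(0.4092144015907654), np.float64(0.34277634188417855), np.float64(0.12446601282983072), np.float64(-97.05336783737681), -18) 2
[0,0,-0.0018,-0.0062,-0.0333,0,0],[0,0,-0.0015,-0.0063,-0.0334,0,0]
rows 6
```

>>> apply_moves(targets=[[0, 0, 0, 0.001, 0, 0, 0], [0, 0, 0, 0, 0, 0, 0], [0, 0, 0, 0, 0, 0, 0], [0, 0, 0, 0, 0, 0, 0], [0, 0, 0, 0, 0, 0, 0], [0, 0, 0, 0, 0, 0, 0], [0, 0, 0, 0, 0, 0, 0], [0, 0, 0, 0, 0, 0, 0]])

```text
time_s: 3.03
tcp_pos: [0.3945, 0.3445, 0.0875]
eef_rot: [180.0, -0.0, -97.1]
contact_force: [0.3, -0.1, -0.4]
gripper_width: 0.0076
gripper_force: 45.0
```

>>> apply_moves(targets=[[0, 0, -0.002, -0.006, -0.033, 0, 0], [0, 0, -0.002, -0.006, -0.033, 0, 0], [0, 0, -0.002, -0.006, -0.033, 0, 0], [0, 0, -0.002, -0.006, -0.033, 0, 0], [0, 0, -0.002, -0.006, -0.033, 0, 0], [0, 0, -0.002, -0.006, -0.033, 0, 0], [0, 0, 0, 0, 0, 0, 0], [0, 0, 0, 0, 0, 0, 0], [0, 0, 0, 0, 0, 0, 0]])

```text
time_s: 3.78
tcp_pos: [0.4115, 0.3425, 0.1214]
eef_rot: [162.3, 0.0, -97.1]
contact_force: [1.5, -0.7, 1.2]
gripper_width: 0.0079
gripper_force: 45.0
```

```bash
python3 -c "
from h import *
c=capture('scene');cv2.imwrite('pics/tip.png',cv2.cvtColor(cv2.resize(c['frame'][120:260,90:290],(800,560)),cv2.COLOR_RGB2BGR))
p=pts(c);m=(p[...,2]>.062)&(p[...,2]<.13)&(p[...,0]>.42)&(p[...,0]<.55)&(p[...,1]<.43)&(p[...,1]>.24)
hsv=cv2.cvtColor(c['frame'],cv2.COLOR_RGB2HSV);m&=(hsv[...,1]<60)&(hsv[...,2]>150)
q=p[m];A=np.c_[q[:,:2],np.ones(len(q))];k=np.linalg.lstsq(A,q[:,2],rcond=None)[0];print(len(q),k,np.degrees(np.arctan(np.hypot(k[0],k[1]))))
"
```

```text
393 [-0.39455649  0.02444553  0.25717944] 21.56953369572038
```

View pics/tip.png

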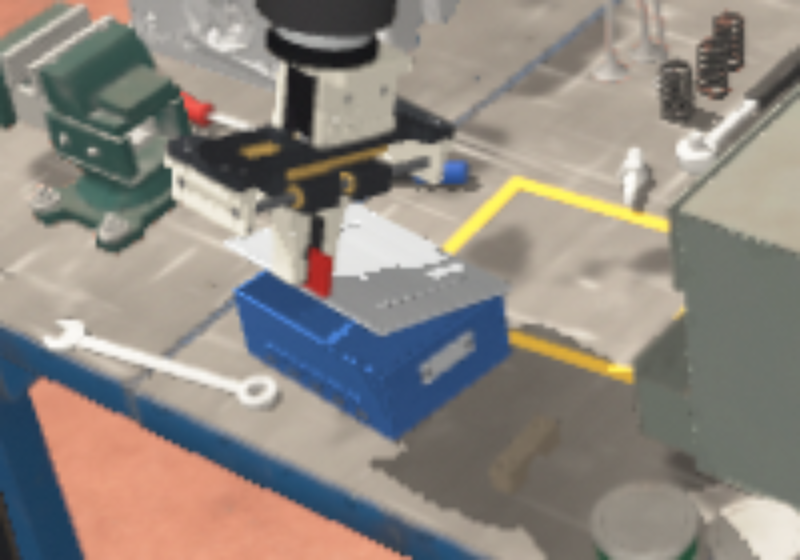

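The picture shows the red tab at about (318,272) in the jaws with the lid tipped about 20°, its rear edge still on the rim. Next I lift it off.

```bash
python3 -c "
from h import *
plan([(.405,.342,.19,-97,-18),(.41,.30,.33,-97,0),(.44,0,.34,-93),(.555,-.37,.34,-90)],0,vmax=.027)"
```

```text
-> (0.405, 0.342, 0.19, -97, -18) 3
[0,0.0004,0.0088,-0.0211,-0.0011,0,0],[0,0.0004,0.0089,-0.0211,-0.0011,0,0],[0,0.0005,0.0089,-0.0211,-0.0011,0,0]
-> (0.41, 0.3, 0.33, -97, 0) 6
[0,0.0068,0.0056,-0.0227,0.0333,0,0],[0,0.0069,0.0044,-0.023,0.0334,0,0],[0,0.0068,0.0032,-0.0232,0.0333,0,0],[0,0.0068,0.002,-0.0233,0.0333,0,0],[0,0.0069,0.0008,-0.0234,0.0334,0,0],[0,0.0068,-0.0005,-0.0234,0.0333,0,-0.0004]
-> (0.44, 0, 0.34, -93) 12
[0,0.0245,-0.0055,-0.0008,0,0,-0.0037],[0,0.0245,-0.0054,-0.0009,0,0,-0.0037],[0,0.0246,-0.0052,-0.0008,0,0,-0.0037],[0,0.0246,-0.0051,-0.0009,0,0,-0.0037],[0,0.0247,-0.005,-0.0008,0,0,-0.0037],[0,0.0246,-0.0048,-0.0008,0,0,-0.0037],[0,0.0247,-0.0047,-0.0009,0,0,-0.0037],[0,0.0247,-0.0045,-0.0008,0,0,-0.0037],[0,0.0247,-0.0044,-0.0008,0,0,-0.0037],[0,0.0248,-0.0042,-0.0009,0,0,-0.0037],[0,0.0248,-0.0041,-0.0008,0,0,-0.0037],[0,0.0248,-0.004,-0.0009,0,0,-0.0037]
-> (0.555, -0.37, 0.34, -90) 15
[0,0.0242,-0.0089,0,0,0,-0.0022],[0,0.0243,-0.0089,0,0,0,-0.0022],[0,0.0243,-0.0088,0,0,0,-0.0023],[0,0.0243,-0.0087,0,0,0,-0.0022],[0,0.0244,-0.0086,0,0,0,-0.0022],[0,0.0244,-0.0085,0,0,0,-0.0022],[0,0.0244,-0.0084,0,0,0,-0.0023],[0,0.0244,-0.0084,0,0,0,-0.0022],[0,0.0245,-0.0083,0,0,0,-0.0022],[0,0.0245,-0.0081,0,0,0,-0.0022],[0,0.0245,-0.0081,0,0,0,-0.0023],[0,0.0246,-0.008,0,0,0,-0.0022],[0,0.0246,-0.008,0,0,0,-0.0022],[0,0.0246,-0.0078,0,0,0,-0.0022],[0,0.0246,-0.0077,0,0,0,-0.0023]
rows 36
```

>>> apply_moves(targets=[[0, 0, 0.008, -0.02, 0, 0, 0], [0, 0, 0.009, -0.021, 0, 0, 0], [0, 0, 0.009, -0.021, 0, 0, 0], [0, 0.007, 0.006, -0.023, 0.033, 0, 0], [0, 0.007, 0.004, -0.023, 0.033, 0, 0], [0, 0.007, 0.003, -0.023, 0.033, 0, 0], [0, 0.007, 0.002, -0.023, 0.033, 0, 0], [0, 0.007, 0.001, -0.023, 0.033, 0, 0], [0, 0.007, 0, -0.023, 0.033, 0, 0], [0, 0, 0, 0, 0, 0, 0], [0, 0, 0, 0, 0, 0, 0]])

```text
time_s: 4.75
tcp_pos: [0.4075, 0.3004, 0.3286]
eef_rot: [-180.0, 0.1, -96.9]
contact_force: [-0.4, -0.2, -1.1]
gripper_width: 0.0078
gripper_force: 45.0
```

>>> apply_moves(targets=[[0, 0.025, -0.006, -0.001, 0, 0, -0.004], [0, 0.025, -0.005, -0.001, 0, 0, -0.004], [0, 0.025, -0.005, -0.001, 0, 0, -0.004], [0, 0.025, -0.005, -0.001, 0, 0, -0.004], [0, 0.025, -0.005, -0.001, 0, 0, -0.004], [0, 0.025, -0.005, -0.001, 0, 0, -0.004], [0, 0.025, -0.005, -0.001, 0, 0, -0.004], [0, 0.025, -0.004, -0.001, 0, 0, -0.004], [0, 0.025, -0.004, -0.001, 0, 0, -0.004], [0, 0.025, -0.004, -0.001, 0, 0, -0.004], [0, 0.025, -0.004, -0.001, 0, 0, -0.004]])

```text
time_s: 5.67
tcp_pos: [0.4347, 0.0208, 0.3369]
eef_rot: [179.8, -0.0, -93.0]
contact_force: [0.9, -0.1, -1.9]
gripper_width: 0.0078
gripper_force: 45.0
```

```bash
python3 -c "
from h import *
plan([(.555,-.37,.33,-90)],0,vmax=.027)"
```

```text
-> (0.555, -0.37, 0.33, -90) 16
[0,0.024,-0.0088,0.0004,0,0,-0.0021],[0,0.024,-0.0087,0.0004,0,0,-0.0021],[0,0.0241,-0.0087,0.0004,0.0004,0,-0.0021],[0,0.024,-0.0086,0.0004,0,0,-0.0022],[0,0.0241,-0.0084,0.0005,0,0,-0.0021],[0,0.0242,-0.0084,0.0004,0.0004,0,-0.0021],[0,0.0241,-0.0084,0.0004,0,0,-0.0021],[0,0.0242,-0.0082,0.0004,0,0,-0.0021],[0,0.0243,-0.0082,0.0004,0.0004,0,-0.0021],[0,0.0242,-0.0081,0.0005,0,0,-0.0021],[0,0.0243,-0.008,0.0004,0,0,-0.0022],[0,0.0243,-0.0079,0.0004,0.0004,0,-0.0021],[0,0.0243,-0.0078,0.0004,0,0,-0.0021],[0,0.0243,-0.0078,0.0005,0,0,-0.0021],[0,0.0244,-0.0077,0.0004,0.0004,0,-0.0021],[0,0.0244,-0.0076,0.0004,0,0,-0.0021]
rows 16
```

>>> apply_moves(targets=[[0, 0.024, -0.009, 0, 0, 0, -0.002], [0, 0.024, -0.009, 0, 0, 0, -0.002], [0, 0.024, -0.009, 0, 0, 0, -0.002], [0, 0.024, -0.009, 0, 0, 0, -0.002], [0, 0.024, -0.008, 0, 0, 0, -0.002], [0, 0.024, -0.008, 0, 0, 0, -0.002], [0, 0.024, -0.008, 0, 0, 0, -0.002], [0, 0.024, -0.008, 0, 0, 0, -0.002], [0, 0.024, -0.008, 0, 0, 0, -0.002], [0, 0.024, -0.008, 0, 0, 0, -0.002], [0, 0.024, -0.008, 0, 0, 0, -0.002], [0, 0.024, -0.008, 0, 0, 0, -0.002], [0, 0.024, -0.008, 0, 0, 0, -0.002], [0, 0.024, -0.008, 0, 0, 0, -0.002], [0, 0.024, -0.008, 0, 0, 0, -0.002], [0, 0.024, -0.008, 0, 0, 0, -0.002], [0, 0, 0, 0, 0, 0, 0]])

```text
time_s: 7.08
tcp_pos: [0.5563, -0.3687, 0.3344]
eef_rot: [179.7, 0.1, -90.3]
contact_force: [-0.1, 1.3, -2.8]
gripper_width: 0.0072
gripper_force: 45.0
```

>>> apply_moves(targets=[[0, 0, 0, 0.025, 0, 0, 0], [0, 0, 0, 0.025, 0, 0, 0], [0, 0, 0, 0.025, 0, 0, 0], [0, 0, 0, 0.025, 0, 0, 0], [0, 0, 0, 0.025, 0, 0, 0], [0, 0, 0, 0.025, 0, 0, 0], [0, 0, 0, 0.025, 0, 0, 0], [0, 0, 0, 0.025, 0, 0, 0], [0, 0, 0, 0.025, 0, 0, 0], [0, 0, 0, 0.02, 0, 0, 0], [0, 0, 0, 0, 0, 0, 0], [0, 0, 0, 0, 0, 0, 0]])

```text
time_s: 8.08
tcp_pos: [0.5546, -0.3652, 0.0913]
eef_rot: [179.7, 0.1, -90.2]
contact_force: [-0.1, 0.2, -1.1]
gripper_width: 0.0077
gripper_force: 45.0
```

```bash
python3 -c "
from h import *
print(get_state()['joints'].round(1))
for n in('scene','top'):
    c=capture(n)
    if n=='scene':cv2.imwrite('pics/lid.png',cv2.cvtColor(cv2.resize(c['frame'][140:340,300:540],(720,600)),cv2.COLOR_RGB2BGR))
    p=pts(c);m=(p[...,2]>.02)&(p[...,2]<.11)&(p[...,0]>.58)&(p[...,0]<.69)&(p[...,1]<-.26)&(p[...,1]>-.47)
    hsv=cv2.cvtColor(c['frame'],cv2.COLOR_RGB2HSV);m&=(hsv[...,1]<60)&(hsv[...,2]>120)
    q=p[m];A=np.c_[q[:,:2],np.ones(len(q))];k=np.linalg.lstsq(A,q[:,2],rcond=None)[0];print(len(q),k,rect(q),np.median(q[:,2]))
"
```

```text
[-16.6  26.9 -11.   -0.  -52.4  16.4]
799 [-0.00959248  0.00489201  0.07425671] (array([ 630.7, -367.1]), array([170.1, 101.4]), 90.0) 0.06621998626312486
3 [-1.46164772  0.43167278  1.04291966] (array([ 580.7, -284.1]), array([5.7, 1.5]), 68.4) 0.07077182122958225
```

View pics/lid.png

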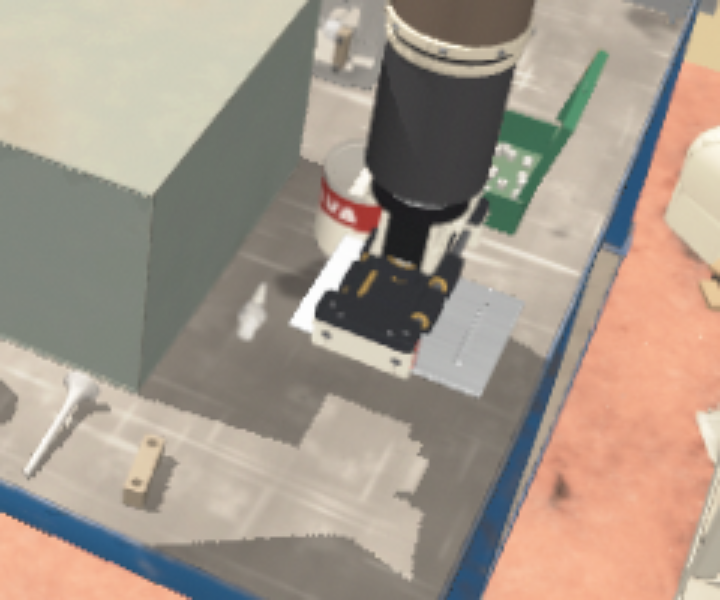

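The lid hangs level and clear of the spark plug at (253,312). I lower and release it.

>>> apply_moves(targets=[[0, 0, 0, 0.02, 0, 0, 0], [0, 0, 0, 0.018, 0, 0, 0], [0, 0, 0, 0.01, 0, 0, 0], [0, 0, 0, 0.004, 0, 0, 0], [0, 0, 0, 0.003, 0, 0, 0], [0, 0, 0, 0, 0, 0, 0], [0, 0, 0, 0, 0, 0, 0]])

```text
time_s: 8.77
tcp_pos: [0.5567, -0.3664, 0.0397]
eef_rot: [-179.9, -0.0, -90.2]
contact_force: [-0.2, -0.0, -3.0]
gripper_width: 0.0078
gripper_force: 45.0
```

>>> apply_moves(targets=[[0.3, 0, 0, 0, 0, 0, 0], [0.3, 0, 0, 0, 0, 0, 0], [0.3, 0, 0, 0, 0, 0, 0], [0.3, 0, 0, 0, 0, 0, 0], [0.3, 0, 0, 0, 0, 0, 0], [0.3, 0, 0, -0.02, 0, 0, 0], [0.3, 0, 0, -0.03, 0, 0, 0], [0.3, 0, 0, -0.035, 0, 0, 0], [0.3, 0, 0, -0.035, 0, 0, 0], [0.3, 0, 0, 0, 0, 0, 0]])

```text
time_s: 9.6
tcp_pos: [0.5595, -0.3681, 0.1671]
eef_rot: [-179.4, -0.3, -90.1]
contact_force: [1.1, -0.3, 0.6]
gripper_width: 0.0264
gripper_force: 0.0
```

```bash
python3 -c "
from h import *
c=capture('scene')
p=pts(c);m=(p[...,2]>.006)&(p[...,2]<.03)&(p[...,0]>.53)&(p[...,0]<.7)&(p[...,1]<-.26)&(p[...,1]>-.47)
q=p[m];A=np.c_[q[:,:2],np.ones(len(q))];k=np.linalg.lstsq(A,q[:,2],rcond=None)[0];print(len(q),k,rect(q),np.median(q[:,2]))
p=pts(c)
for b in ((.34,.44,-.28,-.19,.012),(.33,.46,-.18,-.11,.007)):
    m=(p[...,2]>b[4])&(p[...,2]<.04)&(p[...,0]>b[0])&(p[...,0]<b[1])&(p[...,1]>b[2])&(p[...,1]<b[3]);print(m.sum(),rect(p[m]))
plan([(.392,-.231,.12,5-5+10)],.6,vmax=.036)
plan([(.392,-.231,.12,10-180)],.6,vmax=.036)
"
```

```text
2091 [-0.02559376  0.00270867  0.02677972] (array([ 615.2, -368.2]), array([169.2, 136.2]), 89.4) 0.009525148499098024
161 (array([ 391.1, -232.1]), array([64.7, 17.9]), 10.7)
144 (array([ 395.5, -155.7]), array([102.7,  30.9]), 12.0)
-> (0.392, -0.231, 0.12, 10) 15
[0.6,-0.0091,0.0111,0.0028,0,-0.0004,-0.0742],[0.6,-0.0103,0.0101,0.0028,0,-0.0004,-0.0742],[0.6,-0.0113,0.0087,0.0028,0,-0.0004,-0.0742],[0.6,-0.0124,0.0074,0.0028,-0.0005,-0.0004,-0.0742],[0.6,-0.013,0.0059,0.0029,0,-0.0004,-0.0742],[0.6,-0.0137,0.0043,0.0028,0,-0.0004,-0.0742],[0.6,-0.0141,0.0027,0.0028,0,-0.0004,-0.0742],[0.6,-0.0143,0.001,0.0029,-0.0004,-0.0005,-0.0742],[0.6,-0.0144,-0.0006,0.0029,0,-0.0004,-0.0742],[0.6,-0.0141,-0.0023,0.0028,0,-0.0004,-0.0742],[0.6,-0.0138,-0.0039,0.0029,-0.0004,-0.0004,-0.0742],[0.6,-0.0133,-0.0055,0.0029,0,-0.0004,-0.0742],[0.6,-0.0125,-0.007,0.0029,0,-0.0004,-0.0742],[0.6,-0.0116,-0.0084,0.0029,0,-0.0004,-0.0742],[0.6,-0.0105,-0.0097,0.0029,-0.0004,-0.0004,-0.0742]
rows 15
-> (0.392, -0.231, 0.12, -170) 12
[0.6,-0.0113,0.0139,0.0035,-0.0005,0,0.0739],[0.6,-0.0096,0.0152,0.0035,-0.0004,0,0.0739],[0.6,-0.0079,0.0161,0.0035,-0.0004,0.0004,0.0739],[0.6,-0.0059,0.017,0.0035,-0.0005,0,0.074],[0.6,-0.0038,0.0175,0.0036,-0.0005,0,0.0739],[0.6,-0.0019,0.0178,0.0035,-0.0004,0.0004,0.0739],[0.6,0.0003,0.018,0.0036,-0.0005,0,0.0739],[0.6,0.0023,0.0178,0.0036,-0.0004,0,0.0739],[0.6,0.0044,0.0174,0.0035,-0.0004,0.0004,0.0739],[0.6,0.0063,0.0167,0.0036,-0.0005,0,0.0739],[0.6,0.0083,0.0159,0.0037,-0.0004,0,0.074],[0.6,0.01,0.0149,0.0036,-0.0005,0.0004,0.0739]
rows 12
```

>>> apply_moves(targets=[[0.6, -0.011, 0.014, 0.004, 0, 0, 0.074], [0.6, -0.01, 0.015, 0.004, 0, 0, 0.074], [0.6, -0.008, 0.016, 0.004, 0, 0, 0.074], [0.6, -0.006, 0.017, 0.004, 0, 0, 0.074], [0.6, -0.004, 0.018, 0.004, 0, 0, 0.074], [0.6, -0.002, 0.018, 0.004, 0, 0, 0.074], [0.6, 0, 0.018, 0.004, 0, 0, 0.074], [0.6, 0.002, 0.018, 0.004, 0, 0, 0.074], [0.6, 0.004, 0.017, 0.004, 0, 0, 0.074], [0.6, 0.006, 0.017, 0.004, 0, 0, 0.074], [0.6, 0.008, 0.016, 0.004, 0, 0, 0.074], [0.6, 0.01, 0.015, 0.004, 0, 0, 0.074], [0.6, 0, 0, 0, 0, 0, 0], [0.6, 0, 0, 0, 0, 0, 0]])

```text
time_s: 10.82
tcp_pos: [0.3899, -0.2271, 0.1104]
eef_rot: [180.0, -0.0, -170.0]
contact_force: [0.9, -0.1, 0.4]
gripper_width: 0.0524
gripper_force: 0.0
```

```bash
python3 -c "
from h import *
print(get_state()['joints'].round(1))
plan([(.3915,-.2315,.06,-170),(.3915,-.2315,.022,-170)],.6,vmax=.02)
"
```

```text
[ -5.1   7.5 -37.1  -0.  -45.4 -74.9]
-> (0.3915, -0.2315, 0.06, -170) 3
[0.6,-0.0003,-0.0015,0.0168,0,0,0],[0.6,-0.0003,-0.0016,0.0168,0,0,0],[0.6,-0.0003,-0.0015,0.0168,0,0,0]
-> (0.3915, -0.2315, 0.022, -170) 2
[0.6,0,0,0.019,0,0,0],[0.6,0,0,0.019,0,0,0]
rows 5
```

>>> apply_moves(targets=[[0.6, 0, -0.002, 0.017, 0, 0, 0], [0.6, 0, -0.002, 0.017, 0, 0, 0], [0.6, -0.001, -0.001, 0.017, 0, 0, 0], [0.6, 0, 0, 0.019, 0, 0, 0], [0.6, 0, 0, 0.018, 0, 0, 0], [0.6, 0, 0, 0, 0, 0, 0], [0, 0, 0, 0, 0, 0, 0], [0, 0, 0, 0, 0, 0, 0], [0, 0, 0, 0, 0, 0, 0], [0, 0, 0, 0, 0, 0, 0], [0, 0, 0, 0, 0, 0, 0], [0, 0, 0, 0, 0, 0, 0], [0, 0, 0, 0, 0, 0, 0], [0, 0, 0, 0, 0, 0, 0], [0, 0, 0, 0, 0, 0, 0]], newtons=40)

```text
time_s: 12.07
tcp_pos: [0.3927, -0.2323, 0.0231]
eef_rot: [-180.0, 0.0, -170.1]
contact_force: [-0.5, 1.4, 6.2]
gripper_width: 0.0166
gripper_force: 40.0
```

```bash
python3 -c "
from h import *
s=get_state();z=s['tcp_pos'][2];print(z,s['gripper_width'],s['gripper_force'])
plan([(.40,-.22,.16,-168),(.415,0,.18,-140),(.465,.297,.17,-97)],0,vmax=.03)
"
```

```text
0.02307979695513614 0.016614533114476956 40.001488483758294
-> (0.4, -0.22, 0.16, -168) 5
[0,-0.0019,0.0022,-0.0274,0,0,-0.0047],[0,-0.0019,0.0021,-0.0274,0,0,-0.0047],[0,-0.0018,0.0022,-0.0274,0,0,-0.0047],[0,-0.002,0.0021,-0.0273,0,0,-0.0047],[0,-0.0019,0.0021,-0.0274,0,0.0004,-0.0047]
-> (0.415, 0, 0.18, -140) 8
[0,-0.0076,0.0265,-0.0025,0,0,-0.0389],[0,-0.0091,0.026,-0.0025,0,0,-0.0389],[0,-0.0107,0.0254,-0.0025,0,0,-0.0389],[0,-0.0123,0.0247,-0.0025,0,0,-0.0389],[0,-0.0137,0.0239,-0.0025,0,0,-0.0388],[0,-0.0152,0.023,-0.0026,0,0,-0.0389],[0,-0.0165,0.022,-0.0025,0,0,-0.0389],[0,-0.0179,0.021,-0.0025,0,0,-0.0389]
-> (0.465, 0.297, 0.17, -97) 11
[0,-0.0208,0.0178,0.0009,0,0,-0.0434],[0,-0.022,0.0163,0.0009,0,0,-0.0435],[0,-0.0231,0.0147,0.0009,0,0,-0.0434],[0,-0.024,0.0132,0.0009,0,0,-0.0434],[0,-0.0249,0.0115,0.0009,0,0,-0.0435],[0,-0.0255,0.0097,0.0009,0,0,-0.0434],[0,-0.0262,0.008,0.0009,0,0,-0.0434],[0,-0.0267,0.0062,0.0009,0,0,-0.0435],[0,-0.027,0.0044,0.0009,0,0,-0.0434],[0,-0.0273,0.0025,0.0009,0,0,-0.0434],[0,-0.0274,0.0007,0.0009,0,0,-0.0435]
rows 24
```

>>> apply_moves(targets=[[0, 0, 0, -0.03, 0, 0, 0], [0, 0, 0, -0.035, 0, 0, 0], [0, -0.002, 0.002, -0.035, 0, 0, -0.005], [0, -0.002, 0.002, -0.035, 0, 0, -0.005], [0, -0.002, 0.002, -0.035, 0, 0, -0.005], [0, -0.002, 0.002, -0.035, 0, 0, -0.005], [0, -0.002, 0.002, -0.03, 0, 0, -0.005]])

```text
time_s: 12.65
tcp_pos: [0.4003, -0.2205, 0.2603]
eef_rot: [-180.0, 0.1, -167.9]
contact_force: [1.6, -0.3, 0.3]
gripper_width: 0.0166
gripper_force: 40.0
```

>>> apply_moves(targets=[[0, -0.008, 0.026, 0, 0, 0, -0.039], [0, -0.009, 0.026, 0, 0, 0, -0.039], [0, -0.011, 0.025, 0, 0, 0, -0.039], [0, -0.012, 0.025, 0, 0, 0, -0.039], [0, -0.014, 0.024, 0, 0, 0, -0.039], [0, -0.015, 0.023, 0, 0, 0, -0.039], [0, -0.016, 0.022, 0, 0, 0, -0.039], [0, -0.018, 0.021, 0, 0, 0, -0.039], [0, -0.021, 0.018, 0, 0, 0, -0.043], [0, -0.022, 0.016, 0, 0, 0, -0.043], [0, -0.023, 0.015, 0, 0, 0, -0.043], [0, -0.024, 0.013, 0, 0, 0, -0.043], [0, -0.025, 0.012, 0, 0, 0, -0.043], [0, -0.026, 0.01, 0.01, 0, 0, -0.043], [0, -0.026, 0.008, 0.01, 0, 0, -0.043], [0, -0.027, 0.006, 0.01, 0, 0, -0.043], [0, -0.027, 0.004, 0.01, 0, 0, -0.043], [0, -0.027, 0.002, 0.01, 0, 0, -0.043], [0, -0.027, 0.001, 0.01, 0, 0, -0.043], [0, 0, 0, 0, 0, 0, 0]])

```text
time_s: 14.32
tcp_pos: [0.4652, 0.2991, 0.1949]
eef_rot: [179.9, -0.1, -96.9]
contact_force: [0.3, 0.6, -0.4]
gripper_width: 0.0163
gripper_force: 40.0
```

```bash
python3 -c "
from h import *
plan([(.465,.297,.10,-97),(.465,.297,.042,-97)],0,vmax=.028)
c=capture('scene');p=pts(c)
for b in ((.34,.47,.10,.22,.012),(.33,.46,-.18,-.11,.007)):
    m=(p[...,2]>b[4])&(p[...,2]<.04)&(p[...,0]>b[0])&(p[...,0]<b[1])&(p[...,1]>b[2])&(p[...,1]<b[3]);print(m.sum(),rect(p[m]))
"
```

```text
-> (0.465, 0.297, 0.1, -97) 4
[0,0.0005,0,0.0237,0,0,0],[0,0.0005,-0.0001,0.0238,0.0005,-0.0007,0.0006],[0,0.0005,0,0.0237,0,0,0],[0,0.0005,-0.0001,0.0237,0.0005,-0.0006,0.0006]
-> (0.465, 0.297, 0.042, -97) 3
[0,0,0,0.0193,0,0,0],[0,0,0,0.0194,0,0,0],[0,0,0,0.0193,0,0,0]
rows 7
125 (array([412.8, 167.6]), array([64.1, 21.5]), 0.4)
153 (array([ 394.2, -154.5]), array([102.2,  31.4]), 9.9)
```

>>> apply_moves(targets=[[0, 0.001, 0, 0.024, 0, 0, 0], [0, 0, 0, 0.024, 0, 0, 0], [0, 0.001, 0, 0.024, 0, 0, 0], [0, 0, 0, 0.024, 0, 0, 0], [0, 0, 0, 0.02, 0, 0, 0], [0, 0, 0, 0.02, 0, 0, 0], [0, 0, 0, 0.018, 0, 0, 0], [0, 0, 0, 0, 0, 0, 0], [0.3, 0, 0, 0, 0, 0, 0], [0.3, 0, 0, 0, 0, 0, 0], [0.3, 0, 0, 0, 0, 0, 0], [0.3, 0, 0, -0.02, 0, 0, 0], [0.3, 0, 0, -0.03, 0, 0, 0], [0.3, 0, 0, -0.03, 0, 0, 0], [0.6, 0, 0, -0.03, 0, 0, 0], [0.6, 0, 0, 0, 0, 0, 0]])

```text
time_s: 15.7
tcp_pos: [0.4678, 0.2965, 0.1614]
eef_rot: [-179.6, 0.5, -97.2]
contact_force: [1.9, 0.7, 0.2]
gripper_width: 0.0347
gripper_force: 0.0
```

```bash
python3 -c "
from h import *
plan([(.414,.168,.10,-177),(.414,.168,.022,-177)],.6,vmax=.022)
"
```

```text
-> (0.414, 0.168, 0.1, -177) 12
[0.6,0.0112,0.0032,0.005,0,0.0007,0.0739],[0.6,0.0115,0.0018,0.005,0,0.0007,0.074],[0.6,0.0117,0.0005,0.005,0,0.0006,0.0739],[0.6,0.0116,-0.0009,0.005,0,0.0007,0.0739],[0.6,0.0114,-0.0022,0.0051,0,0.0007,0.0739],[0.6,0.0111,-0.0035,0.005,0,0.0007,0.074],[0.6,0.0106,-0.0048,0.0051,0,0.0006,0.0739],[0.6,0.01,-0.006,0.0051,0,0.0007,0.0739],[0.6,0.0092,-0.0071,0.0051,0,0.0007,0.0739],[0.6,0.0083,-0.0081,0.005,0,0.0007,0.074],[0.6,0.0074,-0.009,0.0051,0,0.0006,0.0739],[0.6,0.0062,-0.0098,0.0052,0,0.0007,0.0739]
-> (0.414, 0.168, 0.022, -177) 4
[0.6,0,0,0.0195,0,0,0],[0.6,0,0,0.0195,0,0,0],[0.6,0,0,0.0195,0,0,0],[0.6,0,0,0.0195,0,0,0]
rows 16
```

>>> apply_moves(targets=[[0.5, 0.011, 0.003, 0.005, 0, 0.001, 0.074], [0.5, 0.012, 0.002, 0.005, 0, 0.001, 0.074], [0.5, 0.012, 0, 0.005, 0, 0, 0.074], [0.5, 0.012, -0.001, 0.005, 0, 0.001, 0.074], [0.5, 0.011, -0.002, 0.005, 0, 0.001, 0.074], [0.5, 0.011, -0.004, 0.005, 0, 0.001, 0.074], [0.5, 0.011, -0.005, 0.005, 0, 0, 0.074], [0.5, 0.01, -0.006, 0.005, 0, 0.001, 0.074], [0.5, 0.009, -0.007, 0.005, 0, 0.001, 0.074], [0.5, 0.008, -0.008, 0.005, 0, 0, 0.074], [0.5, 0.007, -0.009, 0.005, 0, 0, 0.074], [0.5, 0.006, -0.01, 0.005, 0, 0, 0.074], [0.5, 0, 0, 0, 0, 0, 0], [0.5, 0, 0, 0, 0, 0, 0]])

```text
time_s: 16.87
tcp_pos: [0.4123, 0.1641, 0.0954]
eef_rot: [-179.6, -0.3, -177.0]
contact_force: [0.4, 0.7, 0.7]
gripper_width: 0.0435
gripper_force: 0.0
```

```bash
python3 -c "
from h import *
plan([(.414,.168,.022,-177)],.5,vmax=.02)
c=capture('scene');p=pts(c)
m=(p[...,2]>.012)&(p[...,2]<.03)&(p[...,0]>.34)&(p[...,0]<.47)&(p[...,1]>.12)&(p[...,1]<.21);print(m.sum(),rect(p[m]))
hsv=cv2.cvtColor(c['frame'],cv2.COLOR_RGB2HSV)
m=(p[...,2]<.05)&(p[...,2]>.004)&(p[...,0]>.40)&(p[...,0]<.53)&(p[...,1]>.25)&(p[...,1]<.42)&(hsv[...,0]<40)
print(m.sum(),np.median(p[m],0))
cv2.imwrite('pics/c1.png',cv2.cvtColor(cv2.resize(c['frame'][140:280,110:310],(800,560)),cv2.COLOR_RGB2BGR))
"
```

```text
-> (0.414, 0.168, 0.022, -177) 4
[0.5,-0.0006,0.0011,0.0183,-0.0011,-0.0008,0],[0.5,-0.0005,0.001,0.0184,-0.0011,-0.0009,0],[0.5,-0.0006,0.001,0.0183,-0.0011,-0.0008,0],[0.5,-0.0005,0.001,0.0184,-0.0011,-0.0009,0]
rows 4
128 (array([414.8, 167.8]), array([63.1, 20.4]), 1.6)
62 [0.45887952 0.30363891 0.02295025]
```

View pics/c1.png

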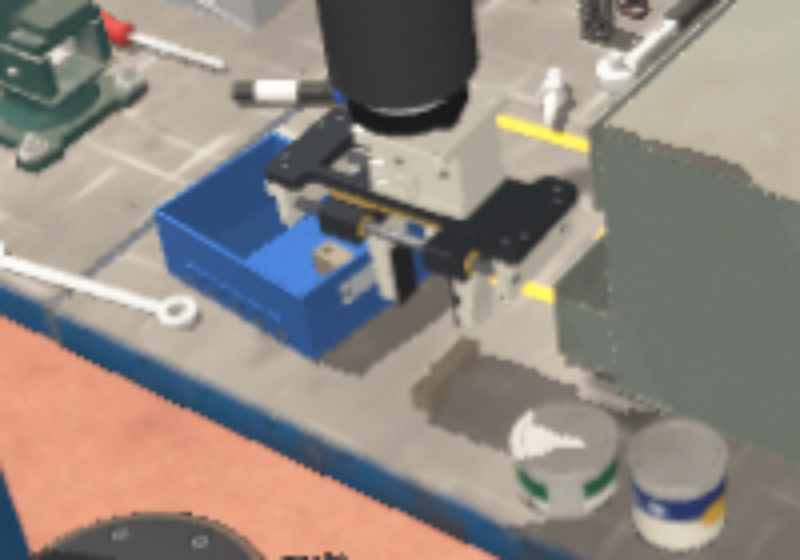

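Cap 2 lies in the box at (330,258). The jaws stand over cap 1 at (447,372), so I descend and grip it.

>>> apply_moves(targets=[[0.5, -0.001, 0.001, 0.018, -0.001, -0.001, 0], [0.5, -0.001, 0.001, 0.018, -0.001, -0.001, 0], [0.5, 0, 0.001, 0.018, -0.001, -0.001, 0], [0.5, 0, 0.001, 0.018, -0.001, -0.001, 0], [0.5, 0, 0, 0, 0, 0, 0], [0, 0, 0, 0, 0, 0, 0], [0, 0, 0, 0, 0, 0, 0], [0, 0, 0, 0, 0, 0, 0], [0, 0, 0, 0, 0, 0, 0], [0, 0, 0, 0, 0, 0, 0], [0, 0, 0, 0, 0, 0, 0], [0, 0, 0, 0, 0, 0, 0], [0, 0, 0, 0, 0, 0, 0]])

```text
time_s: 18.0
tcp_pos: [0.4139, 0.1682, 0.0233]
eef_rot: [-180.0, 0.0, -177.1]
contact_force: [-1.8, 0.3, 7.8]
gripper_width: 0.0165
gripper_force: 40.0
```

```bash
python3 -c "
from h import *
plan([(.414,.168,.14,-177),(.4745,.37,.14,-97),(.4745,.37,.042,-97)],0,vmax=.028)
"
```

```text
-> (0.414, 0.168, 0.14, -177) 5
[0,0,-0.0001,-0.0233,0,0,0],[0,-0.0001,0,-0.0234,0,0,-0.0006],[0,0,-0.0001,-0.0233,0,0,0],[0,0,-0.0001,-0.0234,-0.0004,0.0004,-0.0005],[0,-0.0001,0,-0.0233,0,0,0]
-> (0.4745, 0.37, 0.14, -97) 12
[0,-0.0059,0.0165,0,0,0,-0.0741],[0,-0.0078,0.0158,0,0,0,-0.0741],[0,-0.0096,0.0147,0,0,0,-0.0741],[0,-0.0112,0.0136,0,0,0,-0.0741],[0,-0.0127,0.0121,0,0,0,-0.0741],[0,-0.014,0.0106,0,0,0,-0.0741],[0,-0.0152,0.0089,0,0,0,-0.0741],[0,-0.0161,0.007,0,0,0,-0.0741],[0,-0.0168,0.0052,0,0,0,-0.0741],[0,-0.0172,0.0031,0,0,0,-0.0741],[0,-0.0176,0.0011,0,0,0,-0.0741],[0,-0.0175,-0.0009,0,0,0,-0.0741]
-> (0.4745, 0.37, 0.042, -97) 4
[0,0,0,0.0245,0,0,0],[0,0,0,0.0245,0,0,0],[0,0,0,0.0245,0,0,0],[0,0,0,0.0245,0,0,0]
rows 21
```

>>> apply_moves(targets=[[0, 0, 0, -0.023, 0, 0, 0], [0, 0, 0, -0.023, 0, 0, 0], [0, 0, 0, -0.023, 0, 0, 0], [0, 0, 0, -0.023, 0, 0, 0], [0, 0, 0, -0.023, 0, 0, 0], [0, -0.006, 0.016, 0, 0, 0, -0.074], [0, -0.008, 0.016, 0, 0, 0, -0.074], [0, -0.01, 0.015, 0, 0, 0, -0.074], [0, -0.011, 0.014, 0, 0, 0, -0.074], [0, -0.013, 0.012, 0, 0, 0, -0.074], [0, -0.014, 0.011, 0, 0, 0, -0.074], [0, -0.015, 0.009, 0, 0, 0, -0.074], [0, -0.016, 0.007, 0, 0, 0, -0.074], [0, -0.017, 0.005, 0, 0, 0, -0.074], [0, -0.017, 0.003, 0, 0, 0, -0.074], [0, -0.018, 0.001, 0, 0, 0, -0.074], [0, -0.018, -0.001, 0, 0, 0, -0.074], [0, 0, 0, 0, 0, 0, 0], [0, 0, 0, 0, 0, 0, 0]])

```text
time_s: 19.58
tcp_pos: [0.4752, 0.3714, 0.1366]
eef_rot: [180.0, -0.1, -97.3]
contact_force: [0.0, 0.2, -0.1]
gripper_width: 0.0165
gripper_force: 40.0
```

```bash
python3 -c "
from h import *
plan([(.4745,.37,.042,-97)],0,vmax=.024)
c=capture('scene');p=pts(c);hsv=cv2.cvtColor(c['frame'],cv2.COLOR_RGB2HSV)
m=(p[...,2]<.035)&(p[...,2]>.004)&(p[...,0]>.40)&(p[...,0]<.53)&(p[...,1]>.25)&(p[...,1]<.42)&(hsv[...,0]<40)
print(m.sum(),rect(p[m]))
"
```

```text
-> (0.4745, 0.37, 0.042, -97) 4
[0,0.0003,0.0001,0.0237,0,-0.0004,-0.0007],[0,0.0003,0.0001,0.0236,0,-0.0004,-0.0007],[0,0.0004,0.0001,0.0237,0,0,-0.0007],[0,0.0003,0.0001,0.0236,0.0004,-0.0007,-0.0007]
rows 4
46 (array([483.4, 283. ]), array([65.5, 61.9]), 82.0)
```

>>> apply_moves(targets=[[0, 0, 0, 0.024, 0, 0, 0], [0, 0, 0, 0.024, 0, 0, 0], [0, 0, 0, 0.024, 0, 0, 0], [0, 0, 0, 0.022, 0, 0, 0], [0, 0, 0, 0, 0, 0, 0], [0.3, 0, 0, 0, 0, 0, 0], [0.3, 0, 0, 0, 0, 0, 0], [0.3, 0, 0, 0, 0, 0, 0], [0.3, 0, 0, -0.02, 0, 0, 0], [0.3, 0, 0, -0.035, 0, 0, 0], [0.3, 0, 0, -0.035, 0, 0, 0], [0.4, 0, 0, -0.035, 0, 0, 0], [0.4, 0, 0, -0.035, 0, 0, 0], [0.4, 0, 0, -0.035, 0, 0, 0], [0.4, 0, 0, -0.02, 0, 0, 0], [0.4, 0, 0, 0, 0, 0, 0]])

```text
time_s: 20.97
tcp_pos: [0.4772, 0.3728, 0.2661]
eef_rot: [-179.6, 0.5, -97.2]
contact_force: [-0.3, 0.2, 1.1]
gripper_width: 0.0348
gripper_force: 0.0
```

```bash
python3 -c "
from h import *
c=capture('scene');p=pts(c);hsv=cv2.cvtColor(c['frame'],cv2.COLOR_RGB2HSV)
cv2.imwrite('pics/v.png',cv2.cvtColor(cv2.resize(c['frame'][220:320,200:380],(792,440),interpolation=cv2.INTER_CUBIC),cv2.COLOR_RGB2BGR))
m=(p[...,0]>.33)&(p[...,0]<.46)&(p[...,1]>-.19)&(p[...,1]<-.11)&(hsv[...,1]<45)&(hsv[...,2]>165)
n,l,s,_=cv2.connectedComponentsWithStats(m.astype(np.uint8));i=1+s[1:,4].argmax()
q=p[l==i];print(s[i],rect(q))
st=q[q[:,0]<.415];k=np.polyfit(st[:,0],st[:,1],1);print('stem',np.degrees(np.arctan(k[0])),np.polyval(k,[.35,.40]),st[:,0].min(),q[:,0].max())
plan([(.41,.0,.27,-140),(.403,-.149,.27,-175)],.4,vmax=.036)
"
```

```text
[ 293  263   52   45 1014] (array([ 396.5, -150. ]), array([ 79.9, 126.6]), 90.0)
stem 0.16428280512225577 [-0.15098173 -0.15083836] 0.33314091471303386 0.4597994192664657
-> (0.41, 0.0, 0.27, -140) 11
[0.4,0.0343,0.0017,-0.0008,0,0.0004,0.0432],[0.4,0.0344,-0.0006,-0.0008,0,0.0004,0.0432],[0.4,0.0342,-0.0029,-0.0008,0,0.0004,0.0432],[0.4,0.034,-0.0053,-0.0008,-0.0004,0.0004,0.0432],[0.4,0.0335,-0.0076,-0.0007,0,0.0004,0.0432],[0.4,0.0329,-0.0098,-0.0007,0,0,0.0432],[0.4,0.0323,-0.012,-0.0008,0,0.0007,0.0432],[0.4,0.0313,-0.0141,-0.0007,-0.0004,0.0004,0.0432],[0.4,0.0302,-0.0163,-0.0006,0,0.0004,0.0432],[0.4,0.0291,-0.0183,-0.0007,0,0.0004,0.0432],[0.4,0.0278,-0.0202,-0.0006,0,0.0004,0.0432]
-> (0.403, -0.149, 0.27, -175) 5
[0.4,0.0202,-0.0219,0,0,0,0.0778],[0.4,0.0174,-0.0243,0,0,0,0.0778],[0.4,0.0144,-0.0261,0,0,0,0.0777],[0.4,0.011,-0.0278,0,0,0,0.0778],[0.4,0.0076,-0.0288,0,0,0,0.0778]
rows 16
```

View pics/v.png

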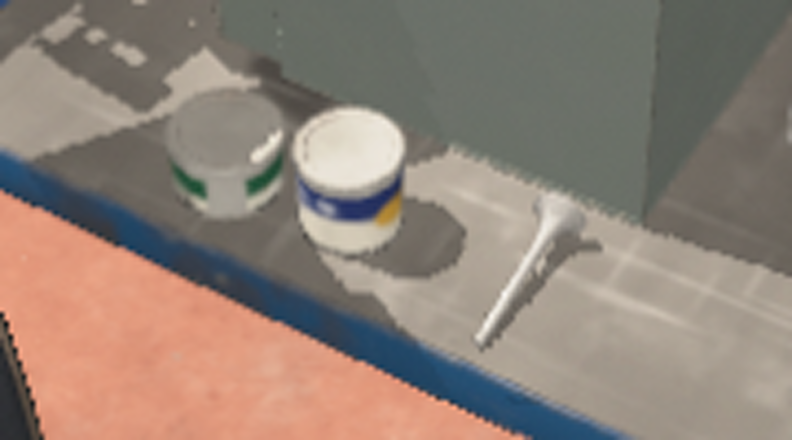

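Valve in the crop: tail at (482,343), mid-stem at (525,265), head at (562,212). I cast these rays onto planes at the stem's height.

```bash
cat >> h.py <<'E'
def ray(c,u,v,z):
    K=c["camera_matrix"];x=xd=(u-K[0,2])/K[0,0];y=yd=(v-K[1,2])/K[1,1]
    for _ in range(8):
        f=1+c["k1"]*(x*x+y*y);x=xd/f;y=yd/f
    T=np.array(c["T"]);d=T[:3,:3]@[x,y,1];o=T[:3,3];return (o+d*(z-o[2])/d[2]).round(4)
E
python3 -c "
from h import *
c=capture('scene')
for a,b,z in((482,343,.006),(503,306,.009),(525,265,.012),(541,238,.015)):print(ray(c,200+a/4.4-.4,220+b/4.4-.4,z))
t=capture('top');cv2.imwrite('pics/tv.png',cv2.cvtColor(cv2.resize(t['frame'][210:290,270:410],(770,440),interpolation=cv2.INTER_CUBIC),cv2.COLOR_RGB2BGR))
np.savez('t1.npz',**t)
"
```

```text
[ 0.3439 -0.1519  0.006 ]
[ 0.3707 -0.1499  0.009 ]
[ 0.4012 -0.1468  0.012 ]
[ 0.4213 -0.146   0.015 ]
```

>>> apply_moves(targets=[[0.4, 0.034, 0.002, -0.001, 0, 0, 0.043], [0.4, 0.034, -0.001, -0.001, 0, 0, 0.043], [0.4, 0.034, -0.003, -0.001, 0, 0, 0.043], [0.4, 0.034, -0.005, -0.001, 0, 0, 0.043], [0.4, 0.034, -0.008, -0.001, 0, 0, 0.043], [0.4, 0.033, -0.01, -0.001, 0, 0, 0.043], [0.4, 0.032, -0.012, -0.001, 0, 0, 0.043], [0.4, 0.031, -0.014, -0.001, 0, 0, 0.043], [0.4, 0.03, -0.016, -0.001, 0, 0, 0.043], [0.4, 0.029, -0.018, -0.001, 0, 0, 0.043], [0.4, 0.028, -0.02, -0.001, 0, 0, 0.043], [0.4, 0.02, -0.022, 0, 0, 0, 0.078], [0.4, 0.017, -0.024, 0, 0, 0, 0.078], [0.4, 0.014, -0.026, 0, 0, 0, 0.078], [0.4, 0.011, -0.028, 0, 0, 0, 0.078], [0.4, 0.008, -0.029, 0, 0, 0, 0.078], [0.4, 0, 0, 0, 0, 0, 0], [0.4, 0, 0, 0, 0, 0, 0]])

```text
time_s: 22.62
tcp_pos: [0.4026, -0.1498, 0.269]
eef_rot: [-179.9, -0.2, -175.1]
contact_force: [0.5, 0.3, 0.3]
gripper_width: 0.0349
gripper_force: 0.0
```

View pics/tv.png

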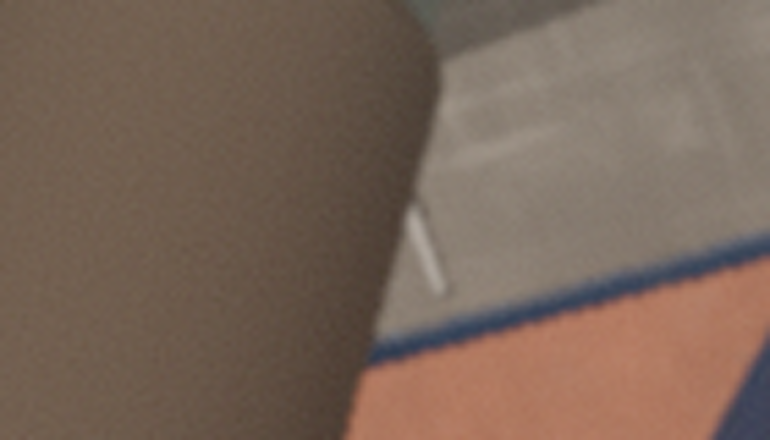

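```bash
python3 -c "
from h import *
plan([(.403,-.147,.06,-175.6),(.403,-.147,.025,-175.6)],.4,vmax=.032)
"
```

```text
-> (0.403, -0.147, 0.06, -175.6) 7
[0.4,-0.0002,0.0004,0.0299,0,0,0.0008],[0.4,-0.0001,0.0005,0.0298,0,-0.0005,0.0008],[0.4,-0.0002,0.0004,0.0299,-0.0004,0,0.0008],[0.4,-0.0001,0.0004,0.0298,0,-0.0005,0.0008],[0.4,-0.0002,0.0004,0.0299,0,0,0.0007],[0.4,-0.0001,0.0004,0.0298,-0.0004,-0.0005,0.0008],[0.4,-0.0001,0.0004,0.0299,0,0,0.0008]
-> (0.403, -0.147, 0.025, -175.6) 2
[0.4,0,0,0.0175,0,0,0],[0.4,0,0.0001,0.0175,0,0,0]
rows 9
```

>>> apply_moves(targets=[[0.4, 0, 0, 0.03, 0, 0, 0.001], [0.4, 0, 0.001, 0.03, 0, 0, 0.001], [0.4, 0, 0, 0.03, 0, 0, 0.001], [0.4, 0, 0.001, 0.03, 0, 0, 0.001], [0.4, 0, 0, 0.03, 0, 0, 0.001], [0.4, 0, 0.001, 0.03, 0, 0, 0.001], [0.4, 0, 0, 0.029, 0, 0, 0.001], [0.4, 0, 0, 0.018, 0, 0, 0], [0.4, 0, 0, 0.017, 0, 0, 0], [0.4, 0, 0, 0, 0, 0, 0], [0, 0, 0, 0, 0, 0, 0], [0, 0, 0, 0, 0, 0, 0], [0, 0, 0, 0, 0, 0, 0], [0, 0, 0, 0, 0, 0, 0], [0, 0, 0, 0, 0, 0, 0], [0, 0, 0, 0, 0, 0, 0], [0, 0, 0, 0, 0, 0, 0], [0, 0, 0, 0, 0, 0, 0]])

```text
time_s: 24.12
tcp_pos: [0.4038, -0.1459, 0.0265]
eef_rot: [-179.9, 0.0, -175.5]
contact_force: [-0.4, 0.5, 6.2]
gripper_width: 0.0051
gripper_force: 40.0
```

>>> apply_moves(targets=[[0, 0, 0, -0.02, 0, 0, 0], [0, 0, 0, -0.035, 0, 0, 0], [0, 0, 0, -0.035, 0, 0, 0], [0, 0, 0, -0.035, 0, 0, 0], [0, 0, 0, -0.035, 0, 0, 0], [0, 0, 0, -0.035, 0, 0, 0], [0, 0, 0, -0.035, 0, 0, 0], [0, 0, 0, -0.01, 0, 0, 0]])

```text
time_s: 24.78
tcp_pos: [0.4051, -0.1459, 0.2714]
eef_rot: [-179.8, 0.4, -175.5]
contact_force: [1.8, -0.6, -0.1]
gripper_width: 0.0057
gripper_force: 40.0
```

```bash
python3 -c "
from h import *
plan([(.41,0,.27,-140),(.436,.346,.22,-97)],0,vmax=.034)
"
```

```text
-> (0.41, 0, 0.27, -140) 6
[0,-0.0027,0.0242,0.0002,-0.0005,0.0006,-0.0657],[0,-0.0052,0.0237,0.0002,-0.0006,0.0006,-0.0658],[0,-0.0076,0.0231,0.0002,-0.0005,0.0006,-0.0657],[0,-0.01,0.0222,0.0002,-0.0005,0.0006,-0.0658],[0,-0.0122,0.0211,0.0002,-0.0006,0.0006,-0.0657],[0,-0.0143,0.0196,0.0002,-0.0005,0.0007,-0.0658]
-> (0.436, 0.346, 0.22, -97) 11
[0,-0.022,0.0226,0.0045,0,0,-0.0434],[0,-0.0235,0.021,0.0046,0,0,-0.0435],[0,-0.0249,0.0194,0.0045,0,0,-0.0434],[0,-0.0262,0.0176,0.0046,0,0,-0.0434],[0,-0.0273,0.0158,0.0045,0,0,-0.0435],[0,-0.0283,0.0139,0.0046,0,0,-0.0434],[0,-0.0292,0.0119,0.0045,0,0,-0.0434],[0,-0.03,0.01,0.0046,0,0,-0.0435],[0,-0.0305,0.0078,0.0045,0,0,-0.0434],[0,-0.031,0.0058,0.0046,0,0,-0.0434],[0,-0.0314,0.0036,0.0045,0,0,-0.0435]
rows 17
```

>>> apply_moves(targets=[[0, -0.003, 0.024, 0, 0, 0.001, -0.066], [0, -0.005, 0.024, 0, 0, 0, -0.066], [0, -0.008, 0.023, 0, -0.001, 0.001, -0.066], [0, -0.01, 0.022, 0, 0, 0, -0.066], [0, -0.012, 0.021, 0, -0.001, 0.001, -0.066], [0, -0.014, 0.02, 0, 0, 0, -0.066], [0, -0.022, 0.023, 0.004, 0, 0, -0.043], [0, -0.024, 0.021, 0.004, 0, 0, -0.043], [0, -0.025, 0.019, 0.004, 0, 0, -0.043], [0, -0.026, 0.018, 0.004, 0, 0, -0.043], [0, -0.027, 0.016, 0.004, 0, 0, -0.043], [0, -0.028, 0.014, 0.005, 0, 0, -0.043], [0, -0.029, 0.012, 0.005, 0, 0, -0.043], [0, -0.03, 0.01, 0.005, 0, 0, -0.043], [0, -0.03, 0.008, 0.005, 0, 0, -0.043], [0, -0.031, 0.006, 0.005, 0, 0, -0.043], [0, -0.031, 0.004, 0.005, 0, 0, -0.043], [0, 0, 0, 0, 0, 0, 0], [0, 0, 0, 0, 0, 0, 0]])

```text
time_s: 26.37
tcp_pos: [0.4321, 0.3465, 0.2138]
eef_rot: [179.6, -0.2, -97.2]
contact_force: [-0.7, -0.7, -0.3]
gripper_width: 0.0054
gripper_force: 40.0
```

```bash
python3 -c "
from h import *
plan([(.436,.346,.10,-97)],0,vmax=.03)
c=capture('scene');cv2.imwrite('pics/bx.png',cv2.cvtColor(cv2.resize(c['frame'][120:260,110:310],(800,560),interpolation=cv2.INTER_CUBIC),cv2.COLOR_RGB2BGR))
"
```

```text
-> (0.436, 0.346, 0.1, -97) 4
[0,-0.0001,-0.0012,0.0284,0.0012,-0.0006,-0.0007],[0,-0.0001,-0.0011,0.0285,0.0012,-0.0006,-0.0007],[0,0,-0.0011,0.0284,0.0012,-0.0006,-0.0006],[0,0,-0.0011,0.0284,0.0012,-0.0006,-0.0007]
rows 4
```

View pics/bx.png

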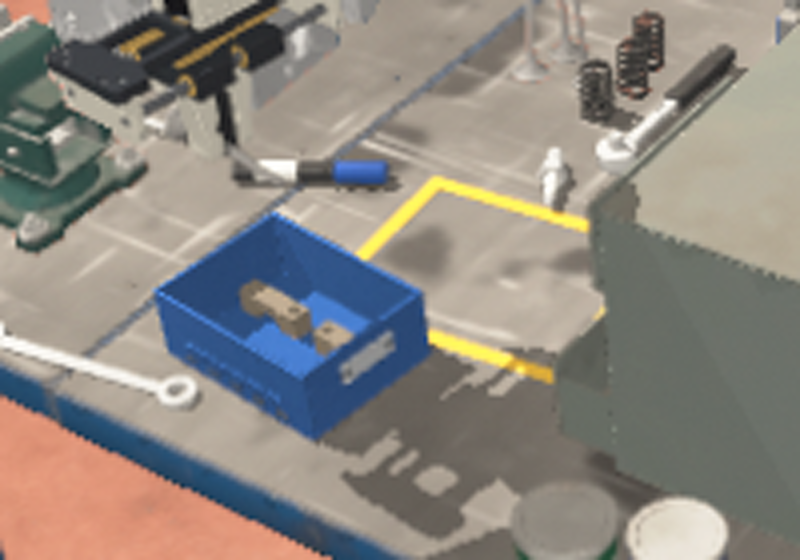

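Both caps lie in the box, at (275,305) and (330,335), and the valve hangs in the jaws near (235,160). I lower it and release.

>>> apply_moves(targets=[[0, 0, -0.001, 0.028, 0.001, 0, -0.001], [0, 0, -0.001, 0.028, 0.001, -0.001, 0], [0, 0, -0.001, 0.028, 0.001, 0, -0.001], [0, 0, 0, 0.028, 0.001, -0.001, 0], [0, 0, 0, 0.02, 0, 0, 0], [0, 0, 0, 0.02, 0, 0, 0], [0, 0, 0, 0.014, 0, 0, 0], [0, 0, 0, 0, 0, 0, 0], [0.25, 0, 0, 0, 0, 0, 0], [0.25, 0, 0, 0, 0, 0, 0], [0.25, 0, 0, 0, 0, 0, 0], [0.25, 0, 0, 0, 0, 0, 0], [0.25, 0, 0, -0.02, 0, 0, 0], [0.25, 0, 0, -0.035, 0, 0, 0], [0.25, 0, 0, -0.035, 0, 0, 0], [0.25, 0, 0, -0.035, 0, 0, 0], [0.25, 0, 0, -0.035, 0, 0, 0], [0.25, 0, 0, 0, 0, 0, 0], [0.25, 0, 0, 0, 0, 0, 0]])

```text
time_s: 28.0
tcp_pos: [0.4359, 0.3462, 0.2129]
eef_rot: [-179.8, 0.5, -97.1]
contact_force: [-0.8, 0.1, -0.6]
gripper_width: 0.0218
gripper_force: 0.0
```

```bash
python3 -c "
from h import *
c=capture('scene');cv2.imwrite('pics/bx2.png',cv2.cvtColor(cv2.resize(c['frame'][140:320,110:400],(800,496),interpolation=cv2.INTER_CUBIC),cv2.COLOR_RGB2BGR))
p=pts(c);hsv=cv2.cvtColor(c['frame'],cv2.COLOR_RGB2HSV)
m=(cv2.inRange(hsv,(100,120,50),(125,255,255))>0)&(p[...,0]>.36)&(p[...,0]<.55)&(p[...,1]>.22)&(p[...,1]<.45)
print(rect(p[m&(p[...,2]>.053)&(p[...,2]<.068)]))
t=capture('top');p=pts(t);hsv=cv2.cvtColor(t['frame'],cv2.COLOR_RGB2HSV)
m=(cv2.inRange(hsv,(100,120,50),(125,255,255))>0)&(p[...,0]>.36)&(p[...,0]<.55)&(p[...,1]>.22)&(p[...,1]<.45)
print(m.sum(),rect(p[m&(p[...,2]>.053)&(p[...,2]<.068)]))
"
```

```text
(array([452.3, 333.1]), array([168.1, 125.6]), 83.4)
0 (array([0., 0.]), array([0., 0.]), 0.0)
```

View pics/bx2.png

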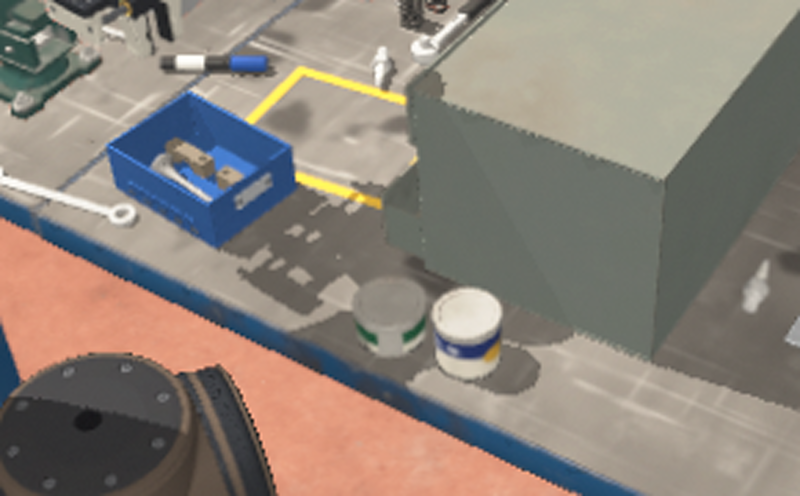

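All three dirty parts are in the box: the valve at (180,175), the caps at (190,155) and (230,177). Nothing else dirty is loose at the front. I will pinch the front wall lightly and slide the box along the bench.

```bash
python3 -c "
from h import *
plan([(.396,.342,.12,-97),(.396,.342,.064,-97)],.4,vmax=.03)
"
```

```text
-> (0.396, 0.342, 0.12, -97) 4
[0.4,0.002,0.0096,0.0224,0,0.0004,-0.0004],[0.4,0.002,0.0095,0.0224,0,0.0005,-0.0004],[0.4,0.0019,0.0096,0.0225,0,0.0004,-0.0005],[0.4,0.002,0.0095,0.0224,0,0.0005,-0.0004]
-> (0.396, 0.342, 0.064, -97) 2
[0.4,0,0,0.028,0,0,0],[0.4,0,0,0.028,0,0,0]
rows 6
```

>>> apply_moves(targets=[[0.4, 0.002, 0.01, 0.022, 0, 0, 0], [0.4, 0.002, 0.01, 0.022, 0, 0.001, 0], [0.4, 0.002, 0.01, 0.022, 0, 0, 0], [0.4, 0.002, 0.01, 0.022, 0, 0.001, -0.001], [0.4, 0, 0, 0.028, 0, 0, 0], [0.4, 0, 0, 0.026, 0, 0, 0], [0.4, 0, 0, 0, 0, 0, 0], [0, 0, 0, 0, 0, 0, 0], [0, 0, 0, 0, 0, 0, 0], [0, 0, 0, 0, 0, 0, 0], [0, 0, 0, 0, 0, 0, 0], [0, 0, 0, 0, 0, 0, 0], [0, 0, 0, 0, 0, 0, 0], [0, 0, 0, 0, 0, 0, 0]], newtons=25)

```text
time_s: 29.27
tcp_pos: [0.3955, 0.343, 0.0687]
eef_rot: [-179.9, 0.1, -97.0]
contact_force: [3.2, -2.0, 6.8]
gripper_width: 0.0033
gripper_force: 25.0
```

```bash
python3 -c "
from h import *
s=get_state();t=s['tcp_pos'];print(t,s['eef_rot'],s['gripper_width'],s['gripper_force'],s['contact_force'])
plan([(.546,.263,t[2],-85.4)],0,vmax=.012)
"
```

```text
[0.39548811 0.34297378 0.06872588] [-1.79887515e+02  5.80975010e-02 -9.70259371e+01] 0.0032512311875743504 25.003562271595 [ 3.24190068 -2.01364265  6.75072725]
-> (0.546, 0.263, np.float64(0.06872588415388842), -85.4) 15
[0,0.0041,-0.0106,0,0,0,-0.0086],[0,0.0042,-0.0106,0,0,0,-0.0086],[0,0.0043,-0.0105,0.0001,0,0,-0.0086],[0,0.0045,-0.0104,0,-0.0004,0,-0.0086],[0,0.0046,-0.0104,0,0,0,-0.0087],[0,0.0048,-0.0103,0,0,0,-0.0086],[0,0.0049,-0.0102,0,0,0,-0.0086],[0,0.0051,-0.0102,0,0,0,-0.0086],[0,0.0052,-0.0101,0,-0.0004,0,-0.0086],[0,0.0053,-0.0101,0,0,0,-0.0086],[0,0.0054,-0.0099,0,0,0.0004,-0.0086],[0,0.0056,-0.0099,0,0,0,-0.0086],[0,0.0058,-0.0098,0,-0.0004,0,-0.0087],[0,0.0058,-0.0098,0,0,0,-0.0086],[0,0.006,-0.0096,0,0,0,-0.0086]
rows 15
```

>>> apply_moves(targets=[[0, 0.004, -0.011, 0, 0, 0, -0.009], [0, 0.004, -0.011, 0, 0, 0, -0.009], [0, 0.004, -0.011, 0, 0, 0, -0.009], [0, 0.004, -0.01, 0, 0, 0, -0.009], [0, 0.005, -0.01, 0, 0, 0, -0.009], [0, 0, 0, 0, 0, 0, 0]])

```text
time_s: 29.77
tcp_pos: [0.4464, 0.3168, 0.0687]
eef_rot: [-179.9, 0.0, -92.9]
contact_force: [1.0, -0.4, 7.1]
gripper_width: 0.004
gripper_force: 25.1
```

```bash
cat > bx.py <<'E'
from h import *
s=get_state();t=s['tcp_pos'];print(t.round(4),s['eef_rot'].round(1),s['gripper_width'],s['contact_force'].round(1))
for n in('scene','top'):
    c=capture(n);p=pts(c);hsv=cv2.cvtColor(c['frame'],cv2.COLOR_RGB2HSV)
    m=(cv2.inRange(hsv,(100,120,50),(125,255,255))>0)&(p[...,0]>.36)&(p[...,0]<.72)&(p[...,1]>.15)&(p[...,1]<.44)
    r=m&(p[...,2]>.053)&(p[...,2]<.07)
    if r.sum()>20:print(n,rect(p[r]),p[r][:,2].max())
plan([(.546,.263,t[2],-85.4)],0,vmax=.012)
E
python3 bx.py
```

```text
[0.4464 0.3168 0.0687] [-179.9    0.   -92.9] 0.003982261981190779 [ 1.  -0.4  7.1]
scene (array([501.7, 301. ]), array([141.5, 123.5]), 88.7) 0.06338510423304333
-> (0.546, 0.263, np.float64(0.06871584171694765), -85.4) 10
[0,0.0049,-0.0102,0,0,0,-0.0084],[0,0.005,-0.0102,0,0,0,-0.0084],[0,0.0051,-0.0101,0.0001,-0.0004,0,-0.0084],[0,0.0053,-0.01,0,0,0,-0.0085],[0,0.0053,-0.01,0,0,0,-0.0084],[0,0.0056,-0.0098,0,-0.0004,0,-0.0084],[0,0.0056,-0.0099,0,0,0,-0.0084],[0,0.0058,-0.0097,0,0,0,-0.0084],[0,0.0059,-0.0096,0,-0.0004,0,-0.0084],[0,0.0061,-0.0096,0,0,0,-0.0084]
rows 10
```

>>> apply_moves(targets=[[0, 0.005, -0.01, 0, 0, 0, -0.008], [0, 0.005, -0.01, 0, 0, 0, -0.008], [0, 0.005, -0.01, 0, 0, 0, -0.008], [0, 0.005, -0.01, 0, 0, 0, -0.008], [0, 0.005, -0.01, 0, 0, 0, -0.008], [0, 0.006, -0.01, 0, 0, 0, -0.008], [0, 0.006, -0.01, 0, 0, 0, -0.008], [0, 0.006, -0.01, 0, 0, 0, -0.008], [0, 0.006, -0.01, 0, 0, 0, -0.008], [0, 0.006, -0.009, 0, 0, 0, -0.008], [0, 0, 0, 0, 0, 0, 0], [0, 0, 0, 0, 0, 0, 0]])

```text
time_s: 30.87
tcp_pos: [0.5455, 0.2619, 0.0687]
eef_rot: [-179.9, -0.0, -85.8]
contact_force: [2.1, -2.6, 5.5]
gripper_width: 0.0039
gripper_force: 25.2
```

```bash
python3 bx.py
```

```text
[0.5455 0.2619 0.0687] [-179.9   -0.   -85.8] 0.0038862394893506586 [ 2.1 -2.6  5.5]
scene (array([606.8, 226. ]), array([135.9,  80.2]), 19.1) 0.06676726958020385
-> (0.546, 0.263, np.float64(0.06873024218238061), -85.4) 1
[0,-0.0011,-0.0006,0,-0.0012,-0.0004,-0.0039]
rows 1
```

Release, rise clear and check before handing in.

>>> apply_moves(targets=[[0.3, 0, 0, 0, 0, 0, 0], [0.3, 0, 0, 0, 0, 0, 0], [0.3, 0, 0, 0, 0, 0, 0], [0.3, 0, 0, 0, 0, 0, 0], [0.3, 0, 0, -0.02, 0, 0, 0], [0.3, 0, 0, -0.035, 0, 0, 0], [0.3, 0, 0, -0.035, 0, 0, 0], [0.3, 0, 0, -0.035, 0, 0, 0], [0.3, 0, 0, -0.035, 0, 0, 0], [0.3, 0, 0, -0.035, 0, 0, 0], [0.3, 0, 0.04, 0, 0, 0, 0], [0.3, 0, 0.04, 0, 0, 0, 0], [0.3, 0, 0, 0, 0, 0, 0], [0.3, 0, 0, 0, 0, 0, 0]])

```text
time_s: 32.13
tcp_pos: [0.4632, 0.2558, 0.2633]
eef_rot: [-180.0, -0.0, -85.7]
contact_force: [-0.4, -1.2, 1.0]
gripper_width: 0.0263
gripper_force: 0.0
```

```bash
python3 bx.py; python3 -c "
from h import *
c=capture('scene');cv2.imwrite('pics/end.png',cv2.cvtColor(cv2.resize(c['frame'][120:260,110:310],(800,560),interpolation=cv2.INTER_CUBIC),cv2.COLOR_RGB2BGR))
"
```

```text
[0.4632 0.2558 0.2633] [-180.    -0.   -85.7] 0.026318561181622267 [-0.4 -1.2  1. ]
scene (array([602.3, 266.9]), array([129.4, 163.8]), 5.5) 0.0644411486903087
-> (0.546, 0.263, np.float64(0.26331846355921273), -85.4) 7
[0,-0.0001,-0.0116,-0.0001,0,0,-0.0006],[0,-0.0001,-0.0117,0,0,0,-0.0006],[0,-0.0001,-0.0116,-0.0001,0,0,-0.0005],[0,-0.0001,-0.0116,0,0,0,-0.0006],[0,0,-0.0116,-0.0001,0,-0.0004,-0.0006],[0,-0.0001,-0.0117,0,0,0,-0.0006],[0,0,-0.0116,-0.0001,-0.0004,0,-0.0005]
rows 7
```

View pics/end.png

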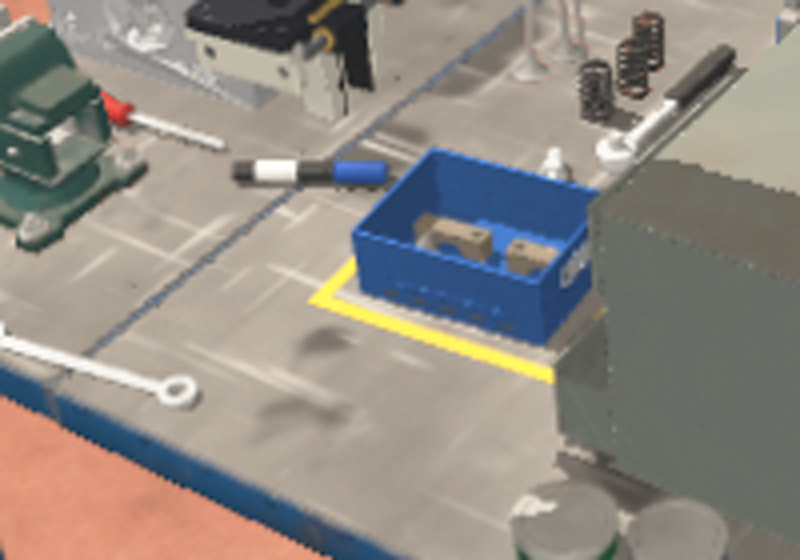

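The box stands at (602,267) mm and 5.5°, against the bay at (604,268) mm and 4.6°. It is inside the tape with the parts in it.

```bash
python3 -c "
from plant import close_job
print(close_job())"
```

```text
the job is handed in; nothing more can be done
None
```

I handed the job in, but no verdict came back: the lid lies flat on the right-hand patch, the valve and two caps went into the box, and the box stands inside the yellow tape about 2 mm and 1° off its centre. I moved it by lightly pinching its front wall and sliding it. The valve was hidden behind that wall in the last picture.

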